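# Refill the sugar tin and open its dust cover

## Task

Refill the open enamel sugar tin for service: tip all the rock-sugar lumps out of the scoop into it and lay the empty scoop flat on the bench again. Then bring its nested pair of lids over together, lower them gently until the steel inner lid sits fully home on the tin, and lift off the outer cover alone, leaving the inner lid sitting undisturbed. Finish while still holding the cover level, about a hand's breadth straight above the tin, and leave everything else standing where it is.

Things in the scene. Friction and masses are not known exactly. Their poses are not given: they have to be found in the camera images.
- tin_mouth (a point): Centre of the open mouth of the white enamelled sugar tin, level with its rim. Tin: straight round can, 65 mm wide, 100 mm tall (all sizes here in mm; its foot stands on the bench), mouth 58 wide, inner floor 6 above the bench, 0.5 kg, loose. z axis up along the tin.
- scoop_grip (a point): Middle of the straight handle of the loose cast-aluminium scoop: a level bar 18 wide (along y), 16 high, reaching 49 behind and 42 ahead of this point; 38 above the scoop's flat underside. +x points along the scoop to its pouring nose, +z up. 0.16 kg plus 0.06 kg of lumps; the weight lies ahead of the grip, so grip firmly.
- scoop_nose (a point): Middle of the scoop's pouring edge: 152 ahead (+x) of scoop_grip and 26.5 below it in the scoop's own frame; same axes. The lumps slide out once the nose is tipped about 50 to 65 degrees down.
- lid_flange (a point): Centre of the flange of the steel inner lid: a round disc 66 wide, 8 thick (4 above and below this point), whose edge is where the nested pair is gripped and carried. At the start the lid stands on the bench, this point 26 up; fully home, the flange rests on the tin's rim, this point 4 above tin_mouth. 0.09 kg, loose, +z up.
- cover_grip (a point): Grip point in the axis of the white enamelled outer cover, a deep round cap 52 wide and 38 tall that stands loose over the inner lid's boss, on the flange, with about 3 play; this point is 24 above the cover's lower rim and 14 below its top, so 28 above lid_flange while nested. 0.06 kg, +z up.
- lump0_center (a point): Centre of one of six rock-sugar lumps, amber, about 18 x 19 x 16, 10 g, at the start lying in the scoop's pan.
- lump1_center (a point): Another sugar lump, same as lump0.
- lump2_center (a point): Another sugar lump, same as lump0.
- lump3_center (a point): Another sugar lump, same as lump0.
- lump4_center (a point): Another sugar lump, same as lump0.
- lump5_center (a point): Another sugar lump, same as lump0.
- tin: The open sugar tin itself; origin at the centre of its underside, 100 below tin_mouth.
- inner_lid: The steel inner lid; origin at the centre of the plug's underside, 26 below lid_flange. The plug, 54 wide and 22 deep with a tapered foot, goes into the tin's mouth; above the flange a boss 41 wide, 12 tall with a flap stands inside the cover.
- cover: The outer cover; origin at the centre of its lower rim, 24 below cover_grip.
- scoop: The scoop; origin under the middle of the pan, 85 ahead of scoop_grip and 38 below it; +x to the nose. Flat-bottomed open pan 83 long, 44 wide inside, 50 outside, walls up to 33 and back wall to 38 above the underside; ahead of it the floor ramps up at 20 degrees for 27 to the open nose.
- closed_tin: Bystander: a second tin of the same kind, already closed with both lids, 65 wide, 146 tall overall. Origin under its centre. Leave alone.
- sauce_bottle: Bystander: dark sauce bottle with a red cap, 60 wide, 195 tall. Origin under its centre. Leave alone.
- pickle_jar: Bystander: amber jar with a red lid, 68 wide, 95 tall. Origin under its centre. Leave alone.
- steel_bowl: Bystander: small steel bowl, 84 wide, 34 tall. Origin under its centre. Leave alone.

How it is judged:
By the outcome, as a careful person would: the job done as asked, in the order asked, and still so for the second after the job is handed in, while the arm keeps its last pose, push and grip.
It also fails if it takes over 72 s, if anything falls off the work surface, if the arm or the gripper's body presses on something with over 40 N, if the wrist force passes 120 N, or if a joint passes its speed limit or range.

## Robot

A 6-joint arm with a two-finger parallel gripper is mounted at the origin on the work surface. World frame = base frame: x ahead of the robot, y to its left, z up, the work surface at z = 0. Lengths are in mm, angles in degrees, forces in N, time in s.
With the tool pointing down it reaches from about 350 to 850 mm from the base axis. Payload 8.1 kg.
Tool frame: the origin (TCP) lies on the mounting face of the last link; the fingertips stand 173 mm ahead of it and the grasp point (between the pads) lies 155 mm ahead of it; z points along the fingers, y is the direction in which the jaws open and shut (so a half turn about z gives the same grasp; the last joint's range is limited). The gripper opens to 85 mm and grips with 20 to 120 N. Pads are 22 mm wide; open, the fingers measure 114 mm over their backs; the gripper's body (76 mm by 85 mm) begins 54 mm behind the grasp point. The pads swing forward as they close: fully open they stand 13 mm farther back than shut.
Start: joints at [-81.727, 7.471, 85.268, -0, 87.261, -4.893], TCP at [136.69, -584.228, 404.692] pointing down, gripper open.
Joint ranges: [-169.43, 169.43], [-51.17, 129.36], [1.28, 143.12], [-76.62, 256.62], [0, 156.53], [-152.29, 152.29]. Speed limits (degrees/s): [136.94, 136.94, 159.86, 180, 180, 180].

## Interface

Orientations are given as [roll, pitch, yaw] about the fixed x, y, z axes, in that order (R = Rz(yaw) Ry(pitch) Rx(roll)).
In Python, from bench import * gives the robot as it stands.
- The arm moves only by the tool arm_command, never from a script. Its argument "plan" is a list of rows, each an object of numbers: "jaw": the closure, from 0 (fully open) to 1 (shut); "dx", "dy", "dz": the shift along the tool's x, y, z in mm; "wx", "wy", "wz": the turn, a rotation vector about the tool's x, y, z in rad. A call has 1 to 12 rows; each row is the pose to reach, as a shift and turn from the pose commanded when the call began, along the tool's axes at that moment; what a row does not reach only later rows make up. A row lasts 1/10 s, in which the tool goes at most 50 mm and 8.59 degrees, less where a joint would pass 70% of its speed; a pose out of reach is approached as far as the arm can. A call with a gripper value outside its range is refused whole. The fingers move at their own pace and stop on an object; "squeeze" is the grip in N (left out, the last holds). Time passes only in rows, so rows that repeat a pose let the fingers close. It gives the time, the measured TCP pose, the force and the opening at its end, in the units of the state.
- sense(): the state, without advancing time (a new reading comes with each control period).
- snapshot(name): name is "scene" or "top" or "wrist"; returns a dict with "pixels" (400x640x3 uint8, red, green, blue), "fx", "fy", "cx", "cy" (pixels), "k1" (the pictures are not rectified: a ray, as slopes to the right and down, at radius r is drawn at 1 + k1 r^2 times it, then the intrinsics apply), "extrinsics" (4x4, takes a point from camera to world coordinates). Camera axes: x right, y up, looking along -z (the intrinsics and any distortion apply to the point x, -y, -z); pixel columns grow to the right and rows downward; lengths in mm; the calibration is good to about 2 mm. A picture is of the moment at which its call begins. There is no depth.
- hand_in(): hands the job in, once; it reports no verdict.
Trained networks look in the newest picture that a camera, given by its name, has taken for a name from the list of things; names that differ only in an ending like _2 or _b are one class to them, and where a whole thing is asked for, a point or a joint stands for the part that bears it (a point fixed in the world has none). Each returns a list of dicts, best first, with "score" (0 to 1); they miss things now and then, are a little off and sometimes report something else, mostly with a low value. They report only what shows in the picture. A call takes as long as a camera call.
- recognise(camera, target): "box" ([left, top, width, height] in pixels, round what is visible of it).
- pinpoint(camera, target): "pixel" ([column, row] in pixels: a listed point, or the origin of a listed thing).
The state is a dict: "time": time; "joint_pos": joint angles; "qd": joint speeds; "joint_efforts": joint torques, N m; "tool_pos": TCP position; "tcp_rot": TCP orientation; "ft_force": force on the tool from outside, world axes, zero at the start; "wrist_torque": the same for the moment, N m; "finger_gap": finger opening in mm.
Only numpy, scipy, OpenCV 4.12 (cv2) and the standard library are available. Lean on these libraries where they do the work, as an engineer would, in place of code of your own. Each camera call takes 0.05 s, during which the arm holds its last target.

## Working session

There is one attempt and no reset: what is moved stays moved. The work goes in short steps, Python scripts to look and compute and a tool call to move; the robot and the scene stay as the last step left them, time stands still between calls to the robot, and variables do not carry over. Pictures are saved under pics/ and viewed, and the job is handed in when it is done.

Besides the shell and the picture viewer there is one more tool, called after "Call:" as a command line: name --argument value ..., lists and objects as JSON in quotes. arm_command: Moves the arm, as the interface text tells. Its arguments: {"type":"object","properties":{"plan":{"type":"array"},"squeeze":{"type":"number"}},"required":["plan"]}

```bash
ls -la; mkdir -p pics; cat > h.py <<'E'
from bench import *
import numpy as np, cv2
def snap(cam,name=None):
    s=snapshot(cam)
    if name: cv2.imwrite(f'pics/{name}.png',cv2.cvtColor(np.asarray(s['pixels'],np.uint8),cv2.COLOR_RGB2BGR))
    return s
def ray(s,px):
    K=np.array([[s['fx'],0,s['cx']],[0,s['fy'],s['cy']],[0,0,1.]])
    d=np.array([(px[0]-s['cx'])/s['fx'],(px[1]-s['cy'])/s['fy']])
    u=cv2.undistortPoints(np.array([[px]],float),K,np.array([s['k1'],0,0,0.]))[0,0]
    E=np.array(s['extrinsics']); v=E[:3,:3]@np.array([u[0],-u[1],-1]); return E[:3,3],v/np.linalg.norm(v)
def proj(s,P):
    E=np.array(s['extrinsics']); p=E[:3,:3].T@(np.array(P,float)-E[:3,3]); u=np.array([p[0]/-p[2],-p[1]/-p[2]])
    u=u*(1+s['k1']*(u@u)); return np.array([s['fx']*u[0]+s['cx'],s['fy']*u[1]+s['cy']])
def onz(s,px,z):
    o,v=ray(s,px); return o+v*(z-o[2])/v[2]
def tri(rs):
    A=0;b=0
    for o,v in rs:
        M=np.eye(3)-np.outer(v,v);A=A+M;b=b+M@o
    x=np.linalg.solve(A,b); return x,[float(np.linalg.norm((np.eye(3)-np.outer(v,v))@(x-o))) for o,v in rs]
E
python3 - <<'E'
from h import *
np.set_printoptions(precision=1,suppress=True)
st=sense();print(st)
S={}
names=['tin_mouth','scoop_grip','scoop_nose','lid_flange','cover_grip','tin','inner_lid','cover','scoop','closed_tin','sauce_bottle','pickle_jar','steel_bowl','lump0_center']
for c in ['scene','top','wrist']:
    s=snap(c,c+'0');S[c]=s
    print(c,s['fx'],s['k1'],np.array(s['extrinsics'])[:3,3])
R={}
for n in names:
    for c in S:
        r=pinpoint(c,n); R[n,c]=r
        print(n,c,[(np.round(x['pixel'],1).tolist(),round(x['score'],2)) for x in r[:6]])
    rs=[ray(S[c],R[n,c][0]['pixel']) for c in ('scene','top') if R[n,c]]
    if len(rs)>1: print('   ',*tri(rs))
E
```

```text
total 12
drwxr-xr-x  3 agent agent 4096 Dec  7 16:12 .
drwxr-xr-x 23 root  root  4096 Dec  7 16:12 ..
drwxr-xr-x  2 agent agent 4096 Dec  7 16:12 pics
{'time': 0.0, 'joint_pos': array([-81.7,   7.5,  85.3,  -0. ,  87.3,  -4.9]), 'qd': array([-0. , -0.2, -0. ,  0. , -0. ,  0. ]), 'joint_efforts': array([ -0. , -56.9, -50.1,  -0. ,   0. ,  -0. ]), 'tool_pos': array([ 136.6, -584. ,  403.6]), 'tcp_rot': array([-179.9,   -0. ,   13.2]), 'ft_force': array([ 0.5, -0.4,  0.5]), 'wrist_torque': array([-0., -0.,  0.]), 'finger_gap': 85.5795681256715}
scene 510.71957031742477 -0.01693616168889689 [ 949.4 -514.   975.1]
top 367.6372352895757 -0.059029522184836876 [474.   -4.1 812.7]
wrist 310.58615590790464 -0.007782144523333714 [ 202.2 -568.2  372.6]
tin_mouth scene [([337.1, 202.2], 0.88), ([353.0, 132.0], 0.55)]
tin_mouth top [([298.2, 189.9], 0.79), ([178.5, 252.4], 0.47)]
tin_mouth wrist []
    [601.1  16.8  98.4] [3.274477999695265, 3.2744779996951627]
scoop_grip scene [([265.2, 275.9], 0.66), ([220.1, 262.7], 0.49), ([376.4, 307.9], 0.27)]
scoop_grip top [([387.3, 212.8], 0.92)]
scoop_gr
[... 1676 characters left out ...]
8  16.5] [7.504831067038913, 7.5048310670389355]
pickle_jar scene [([358.5, 127.4], 0.72), ([385.5, 232.5], 0.6)]
pickle_jar top [([271.0, 152.6], 0.95), ([401.6, 239.5], 0.26)]
pickle_jar wrist []
    [615.4  49.6 306.5] [0.655669714520775, 0.6556697145209742]
steel_bowl scene [([265.3, 175.4], 0.96), ([246.2, 265.8], 0.34)]
steel_bowl top [([171.3, 253.3], 0.59), ([287.3, 292.7], 0.56)]
steel_bowl wrist []
    [428.9 139.5  58.4] [128.69594736717994, 128.69594736718003]
lump0_center scene [([244.0, 264.6], 0.58), ([208.0, 251.7], 0.53), ([352.8, 129.5], 0.19)]
lump0_center top [([390.7, 235.7], 0.41)]
lump0_center wrist []
    [ 516.8 -187.    20.2] [0.5369357375667088, 0.5369357375665114]
```

View pics/scene0.png

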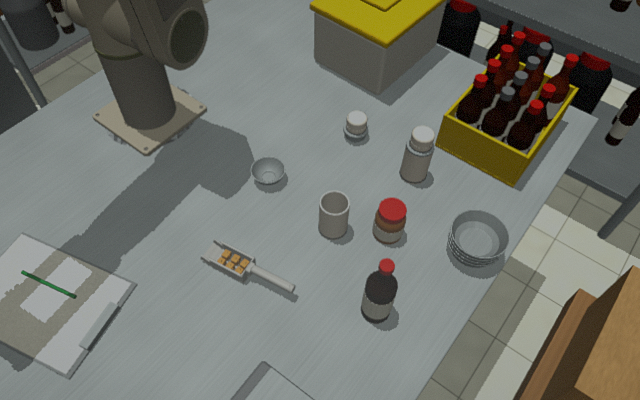

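View pics/top0.png

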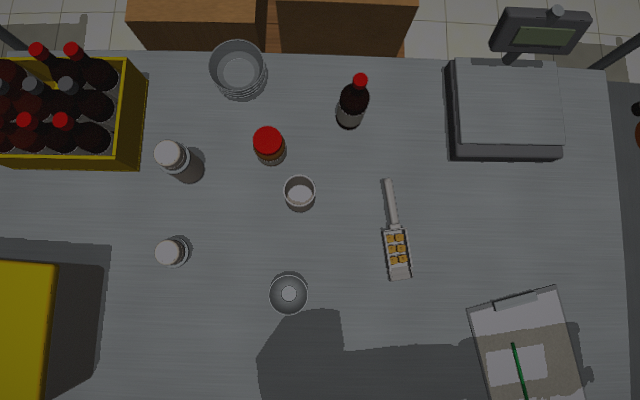

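View pics/wrist0.png

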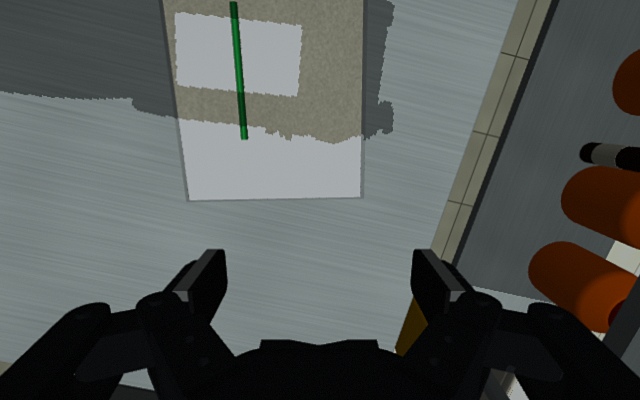

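The scene picture shows the tin at (335,215), the lid pair at (356,125), the closed tin at (418,155) and the scoop with its handle at (265,276) and nose at (210,250). The bowl, jar and bottle stand nearby. The top view agrees: tin (299,192), lid pair (172,252), scoop running from (388,185) to (399,280). Next I'll move the wrist camera over the scoop.

```bash
cat >> h.py <<'E'
from scipy.spatial.transform import Rotation as Ro
np.set_printoptions(precision=2,suppress=True)
def delta(pos,rpy,st=None):
    st=st or sense()
    R0=Ro.from_euler('xyz',st['tcp_rot'],degrees=True); R1=Ro.from_euler('xyz',rpy,degrees=True)
    d=R0.inv().apply(np.array(pos)-st['tool_pos']); w=(R0.inv()*R1).as_rotvec()
    print('d',d.round(1),'w',w.round(4),'| at',st['tool_pos'].round(1),st['tcp_rot'].round(2),'F',st['ft_force'].round(1),'gap',round(st['finger_gap'],1),'t',round(st['time'],2))
def pp(cam,n,k=4):
    r=pinpoint(cam,n); print(cam,n,[(np.round(x['pixel'],1).tolist(),round(x['score'],2)) for x in r[:k]]); return r
E
python3 - <<'E'
from h import *
delta([480,-190,380],[180,0,10])
E
```

```text
d [ 424.1 -305.7   24.7] w [-0.   -0.    0.06] | at [ 136.7 -584.2  404.7] [-180.     -0.     13.17] F [-0.2  0.2 -0.4] gap 85.7 t 2.25
```

Call:
arm_command --plan '[{"jaw": 0,"dx": 424,"dy": -306,"dz": 25,"wz": 0.06},{"jaw": 0,"dx": 424,"dy": -306,"dz": 25,"wz": 0.06},{"jaw": 0,"dx": 424,"dy": -306,"dz": 25,"wz": 0.06},{"jaw": 0,"dx": 424,"dy": -306,"dz": 25,"wz": 0.06},{"jaw": 0,"dx": 424,"dy": -306,"dz": 25,"wz": 0.06},{"jaw": 0,"dx": 424,"dy": -306,"dz": 25,"wz": 0.06},{"jaw": 0,"dx": 424,"dy": -306,"dz": 25,"wz": 0.06},{"jaw": 0,"dx": 424,"dy": -306,"dz": 25,"wz": 0.06},{"jaw": 0,"dx": 424,"dy": -306,"dz": 25,"wz": 0.06},{"jaw": 0,"dx": 424,"dy": -306,"dz": 25,"wz": 0.06},{"jaw": 0,"dx": 424,"dy": -306,"dz": 25,"wz": 0.06},{"jaw": 0,"dx": 424,"dy": -306,"dz": 25,"wz": 0.06}]'

```text
invalid input
```

```bash
cat > look.py <<'E'
from h import *
import pickle,sys
tag=sys.argv[1]; names=sys.argv[2:]
st=sense();print(st['tool_pos'],st['tcp_rot'],st['time'])
s=snap('wrist',tag); s.pop('pixels')
obs={n:pp('wrist',n) for n in names}
pickle.dump((s,obs),open(tag+'.pkl','wb'))
E
python3 look.py w1 scoop_grip scoop_nose scoop tin_mouth
```

```text
[ 136.69 -584.22  404.68] [-180.     -0.     13.17] 2.25
wrist scoop_grip []
wrist scoop_nose []
wrist scoop []
wrist tin_mouth []
```

View pics/w1.png

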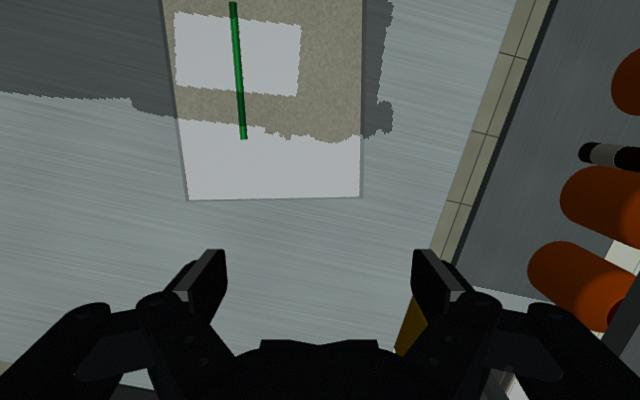

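The call was refused and the view hasn't changed: clipboard at (270,100), fingers at the bottom. I'll give all seven keys in every row.

Call:
arm_command --plan '[{"jaw": 0.0,"dx": 424,"dy": -306,"dz": 25,"wx": 0,"wy": 0,"wz": 0.06},{"jaw": 0.0,"dx": 424,"dy": -306,"dz": 25,"wx": 0,"wy": 0,"wz": 0.06},{"jaw": 0.0,"dx": 424,"dy": -306,"dz": 25,"wx": 0,"wy": 0,"wz": 0.06},{"jaw": 0.0,"dx": 424,"dy": -306,"dz": 25,"wx": 0,"wy": 0,"wz": 0.06},{"jaw": 0.0,"dx": 424,"dy": -306,"dz": 25,"wx": 0,"wy": 0,"wz": 0.06},{"jaw": 0.0,"dx": 424,"dy": -306,"dz": 25,"wx": 0,"wy": 0,"wz": 0.06},{"jaw": 0.0,"dx": 424,"dy": -306,"dz": 25,"wx": 0,"wy": 0,"wz": 0.06},{"jaw": 0.0,"dx": 424,"dy": -306,"dz": 25,"wx": 0,"wy": 0,"wz": 0.06},{"jaw": 0.0,"dx": 424,"dy": -306,"dz": 25,"wx": 0,"wy": 0,"wz": 0.06},{"jaw": 0.0,"dx": 424,"dy": -306,"dz": 25,"wx": 0,"wy": 0,"wz": 0.06},{"jaw": 0.0,"dx": 424,"dy": -306,"dz": 25,"wx": 0,"wy": 0,"wz": 0.06},{"jaw": 0.0,"dx": 424,"dy": -306,"dz": 25,"wx": 0,"wy": 0,"wz": 0.06}]'

```text
time: 3.7
tool_pos: [481.4, -187.1, 379.5]
tcp_rot: [-180.0, -0.0, 10.0]
ft_force: [-0.9, -0.9, 0.8]
finger_gap: 85.4
```

```bash
python3 look.py w1 scoop_grip scoop_nose scoop tin_mouth
```

```text
[ 481.36 -187.08  379.5 ] [-179.95   -0.02    9.97] 3.7
wrist scoop_grip [([331.2, 83.3], 0.59)]
wrist scoop_nose [([328.2, 229.8], 0.76)]
wrist scoop [([329.0, 169.8], 0.65), ([121.7, 218.3], 0.5)]
wrist tin_mouth []
```

View pics/w1.png

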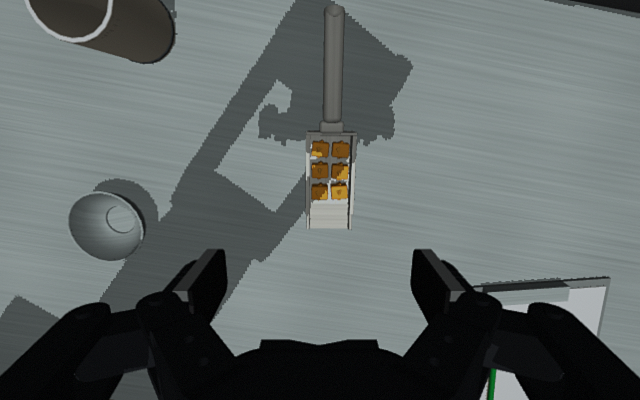

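The wrist view shows the handle from (334,8) to (332,124), the pan to y=230 with six lumps, and part of the tin at the upper left.

```bash
python3 - <<'E'
from h import *
import pickle
s,o=pickle.load(open('w1.pkl','rb'))
E=np.array(s['extrinsics']);print(E[:3,3])
for px,z in [((331.2,83.3),38),((334.5,10),46),((332,124),46),((328.2,229.8),11.5),((330,229),11.5),((329,169.8),0),((307,137),38),((354.5,137),38),((309,228),12),((351.5,228),12)]:
    print(px,z,onz(s,px,z))
t=snapshot('top');c=snapshot('scene')
print('top grip',onz(t,(387.3,212.8),38),'nose',onz(t,(399.4,280.9),11.5),'handle end',onz(t,(388,180),46))
print('scene grip',onz(c,(265.2,275.9),38),'nose',onz(c,(210.4,250.6),11.5))
w=ray(s,(331.2,83.3));n=ray(s,(328.2,229.8))
print(tri([w,ray(t,(387.3,212.8)),ray(c,(265.2,275.9))]))
print(tri([n,ray(t,(399.4,280.9)),ray(c,(210.4,250.6))]))
E
```

```text
[ 547.73 -174.97  348.39]
(331.2, 83.3) 38 [ 576.15 -181.55   38.  ]
(334.5, 10) 46 [ 634.67 -173.16   46.  ]
(332, 124) 46 [ 539.89 -188.83   46.  ]
(328.2, 229.8) 11.5 [ 421.2  -208.17   11.5 ]
(330, 229) 11.5 [ 422.54 -210.04   11.5 ]
(329, 169.8) 0 [ 488.46 -196.95    0.  ]
(307, 137) 38 [ 523.2  -167.31   38.  ]
(354.5, 137) 38 [ 531.33 -213.26   38.  ]
(309, 228) 12 [ 419.7 -185.9   12. ]
(351.5, 228) 12 [ 428.26 -234.19   12.  ]
top grip [ 564.9  -175.41   38.  ] nose [ 420.29 -207.57   11.5 ] handle end [ 634.69 -175.46   46.  ]
scene grip [ 576.24 -185.68   38.  ] nose [ 431.9  -204.64   11.5 ]
(array([ 571.57, -180.45,   23.28]), [6.065756062563068, 5.165330656190677, 1.1193358030415832])
(array([ 423.05, -206.53,    7.68]), [3.611394330461331, 3.550138863856473, 7.136500919608677])
```

```bash
python3 - <<'E'
from h import *
delta([571,-183,270],[180,0,9.6])
delta([571,-183,193],[180,0,9.6])
E
```

```text
d [ 91.7   7.7 109.9] w [ 0. -0.  0.] | at [ 479.3 -190.7  379.9] [179.98  -0.01   9.62] F [ 0.2 -0.1  0.2] gap 85.3 t 4.05
d [ 91.7   7.7 186.9] w [ 0. -0.  0.] | at [ 479.3 -190.7  379.9] [179.98  -0.01   9.62] F [ 0.2 -0.1  0.2] gap 85.3 t 4.05
```

Call:
arm_command --plan '[{"jaw": 0.0,"dx": 92,"dy": 7.7,"dz": 90,"wx": 0,"wy": 0,"wz": 0},{"jaw": 0.0,"dx": 92,"dy": 7.7,"dz": 90,"wx": 0,"wy": 0,"wz": 0},{"jaw": 0.0,"dx": 92,"dy": 7.7,"dz": 90,"wx": 0,"wy": 0,"wz": 0},{"jaw": 0.0,"dx": 92,"dy": 7.7,"dz": 130,"wx": 0,"wy": 0,"wz": 0},{"jaw": 0.0,"dx": 92,"dy": 7.7,"dz": 130,"wx": 0,"wy": 0,"wz": 0},{"jaw": 0.0,"dx": 92,"dy": 7.7,"dz": 130,"wx": 0,"wy": 0,"wz": 0}]'

```text
time: 4.65
tool_pos: [571.0, -182.2, 249.2]
tcp_rot: [-179.9, 0.1, 9.7]
ft_force: [0.7, 0.1, 0.3]
finger_gap: 85.7
```

```bash
python3 look.py w2 scoop_grip tin_mouth; python3 - <<'E'
from h import *
delta([571,-183,193],[180,0,9.6])
import pickle
s,o=pickle.load(open('w2.pkl','rb'))
# where pads' plane centre and expected grip project
print(proj(s,[571,-183,38]),proj(s,[571+48*.986,-183+48*.167,46]))
E
```

```text
[ 571.01 -182.23  249.23] [-179.92    0.14    9.67] 4.65
wrist scoop_grip [([321.4, 219.2], 0.91), ([318.9, 304.5], 0.22)]
wrist tin_mouth []
d [-1.7  0.  59.7] w [ 0. -0.  0.] | at [ 572.5 -182.6  252.7] [179.87  -0.2    9.68] F [-0.4  0.1  0.5] gap 85.5 t 4.8
[321.02 225.72] [321.46 148.83]
```

View pics/w2.png

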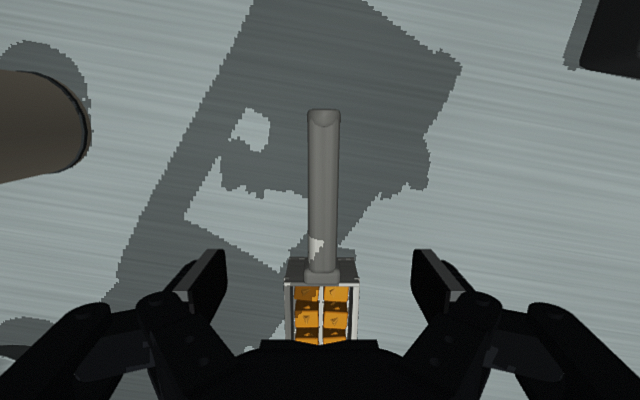

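```bash
python3 - <<'E'
from h import *
import pickle
s,o=pickle.load(open('w2.pkl','rb'))
print(np.array(s['extrinsics'])[:3,3])
for px in [(323,112),(323,122),(322,270),(321.4,219.2)]: print(px,[onz(s,px,z).round(1) for z in (38,46)])
s1,_=pickle.load(open('w1.pkl','rb'))
print(tri([ray(s1,(334.5,8)),ray(s,(323,112))]),tri([ray(s1,(332,124)),ray(s,(322,270))]),tri([ray(s1,(331.2,83.3)),ray(s,(321.4,219.2))]))
E
```

```text
[ 637.35 -170.47  217.93]
(323, 112) [array([ 637.7, -172.5,   38. ]), array([ 637.7, -172.5,   46. ])]
(323, 122) [array([ 632.4, -173.5,   38. ]), array([ 632.6, -173.3,   46. ])]
(322, 270) [array([ 541.2, -188.8,   38. ]), array([ 545.5, -188. ,   46. ])]
(321.4, 219.2) [array([ 575.2, -182.5,   38. ]), array([ 578., -182.,   46.])]
(array([ 637.71, -172.67,   40.76]), [0.15990907148534014, 0.15990907148532463]) (array([ 539.6 , -189.23,   34.94]), [0.10434611974785199, 0.10434611974788108]) (array([ 575.98, -181.93,   40.29]), [0.4270345379421018, 0.427034537942157])
```

The handle runs from rows 112 to 270, centred at column 322 between the jaws. Triangulation puts the grip at about (576,-182,40), which agrees with the text. Going down and closing.

Call:
arm_command --plan '[{"jaw": 0.0,"dx": 2.3,"dy": 0,"dz": 40,"wx": 0,"wy": 0.0,"wz": 0},{"jaw": 0.0,"dx": 2.3,"dy": 0,"dz": 60,"wx": 0,"wy": 0.0,"wz": 0},{"jaw": 0.0,"dx": 2.3,"dy": 0,"dz": 60,"wx": 0,"wy": 0.0,"wz": 0},{"jaw": 1.0,"dx": 2.3,"dy": 0,"dz": 60,"wx": 0,"wy": 0.0,"wz": 0},{"jaw": 1.0,"dx": 2.3,"dy": 0,"dz": 60,"wx": 0,"wy": 0.0,"wz": 0},{"jaw": 1.0,"dx": 2.3,"dy": 0,"dz": 60,"wx": 0,"wy": 0.0,"wz": 0},{"jaw": 1.0,"dx": 2.3,"dy": 0,"dz": 60,"wx": 0,"wy": 0.0,"wz": 0},{"jaw": 1.0,"dx": 2.3,"dy": 0,"dz": 60,"wx": 0,"wy": 0.0,"wz": 0},{"jaw": 1.0,"dx": 2.3,"dy": 0,"dz": 60,"wx": 0,"wy": 0.0,"wz": 0},{"jaw": 1.0,"dx": 2.3,"dy": 0,"dz": 60,"wx": 0,"wy": 0.0,"wz": 0}]' --squeeze 110

```text
time: 5.8
tool_pos: [574.6, -181.5, 190.7]
tcp_rot: [180.0, -0.1, 9.7]
ft_force: [0.2, 0.2, 6.2]
finger_gap: 16.0
```

Call:
arm_command --plan '[{"jaw": 1.0,"dx": 0,"dy": 0,"dz": -3,"wx": 0,"wy": 0.0,"wz": 0},{"jaw": 1.0,"dx": 0,"dy": 0,"dz": -10,"wx": 0,"wy": 0.0,"wz": 0},{"jaw": 1.0,"dx": 0,"dy": 0,"dz": -30,"wx": 0,"wy": 0.0,"wz": 0},{"jaw": 1.0,"dx": 0,"dy": 0,"dz": -60,"wx": 0,"wy": 0.0,"wz": 0},{"jaw": 1.0,"dx": 0,"dy": 0,"dz": -90,"wx": 0,"wy": 0.0,"wz": 0},{"jaw": 1.0,"dx": 0,"dy": 0,"dz": -120,"wx": 0,"wy": 0.0,"wz": 0},{"jaw": 1.0,"dx": 0,"dy": 0,"dz": -140,"wx": 0,"wy": 0.0,"wz": 0},{"jaw": 1.0,"dx": 0,"dy": 0,"dz": -150,"wx": 0,"wy": 0.0,"wz": 0},{"jaw": 1.0,"dx": 0,"dy": 0,"dz": -150,"wx": 0,"wy": 0.0,"wz": 0}]'

```text
time: 6.7
tool_pos: [574.4, -181.5, 341.3]
tcp_rot: [179.9, -0.1, 9.7]
ft_force: [-0.1, 0.3, -1.9]
finger_gap: 16.2
```

```bash
python3 - <<'E'
from h import *
delta([575,-182,343],[180,0,9.6])
c=snap('scene','s3');t=snap('top','t3'); snap('wrist','w3')
a=[pp(k,'scoop_nose') for k in ('scene','top')]
b=[pp(k,'tin_mouth') for k in ('scene','top')]
g=[pp(k,'scoop_grip') for k in ('scene','top')]
for v in (a,b,g):
  if all(v): print(tri([ray(c,v[0][0]['pixel']),ray(t,v[1][0]['pixel'])]))
E
python3 -c "
import cv2,numpy as np
a=cv2.imread('pics/s3.png')[140:340,140:440];b=cv2.imread('pics/t3.png')[120:300,200:470]
a=cv2.resize(a,None,fx=2,fy=2);cv2.imwrite('pics/s3c.png',a);cv2.imwrite('pics/t3c.png',cv2.resize(b,None,fx=2.5,fy=2.5))"
```

```text
d [ 0.5  0.6 -1.7] w [ 0. -0.  0.] | at [ 574.4 -181.5  341.3] [179.92  -0.13   9.73] F [-0.1  0.3 -1.9] gap 16.2 t 6.7
scene scoop_nose [([195.2, 210.4], 0.71)]
top scoop_nose []
scene tin_mouth [([336.6, 199.3], 0.81), ([356.0, 130.4], 0.72)]
top tin_mouth [([301.1, 191.4], 0.65)]
scene scoop_grip [([256.7, 236.4], 0.58)]
top scoop_grip [([287.0, 292.5], 0.29), ([178.6, 254.8], 0.28)]
(array([598.46,  12.8 , 110.09]), [6.20789273400202, 6.207892734002042])
(array([ 343.31,   35.38, -315.55]), [20.457342313125945, 20.457342313125867])
```

View pics/s3c.png

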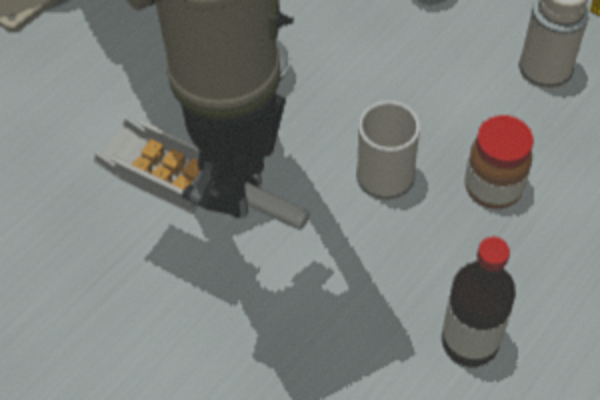

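View pics/t3c.png

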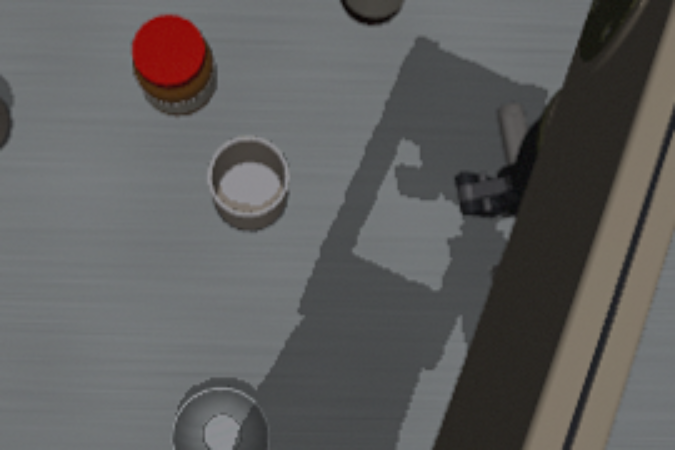

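View pics/w3.png

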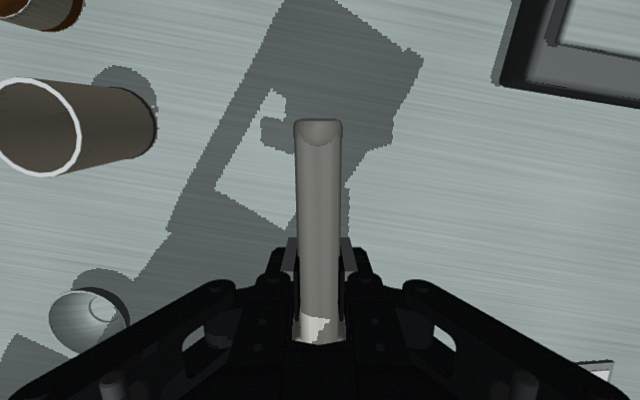

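All six lumps are in the held scoop. In the wrist view the tin rim is at about (38,127), clipped by the picture edge. I'll check for grip slip and refine the tin's position.

```bash
python3 - <<'E'
from h import *
c=snapshot('scene')
yaw=np.radians(9.7)
f=np.array([-np.cos(yaw),-np.sin(yaw),0])
g=np.array([574.4,-181.5,341.3-155])
for off in (-4,0,4):
  n=g+f*(152+off)+[0,0,-26.5]; print(off,'nose exp',proj(c,n))
n=g+f*152; print('nose 8 lower',proj(c,n+[0,0,-34.5]))
t=snapshot('top')
print('tin by top', onz(t,(299.2,192),100))
for nm in ('scene','top'):
  p=snapshot(nm); print(nm,proj(p,[601,15,100]))
delta([540,-80,343],[180,0,2])
E
```

```text
-4 nose exp [196.67 211.45]
0 nose exp [194.99 210.63]
4 nose exp [193.31 209.81]
nose 8 lower [195.72 212.97]
tin by top [594.3  12.4 100. ]
scene [335.05 202.51]
top [297.98 188.61]
d [ -16.5 -105.7   -3.4] w [-0.    0.    0.13] | at [ 574.1 -181.4  339.6] [-180.      0.01    9.73] F [-0.1 -0.8 -1.6] gap 16.0 t 7.35
```

Call:
arm_command --plan '[{"jaw": 1.0,"dx": -4,"dy": -25,"dz": -3,"wx": 0,"wy": 0.0,"wz": 0.03},{"jaw": 1.0,"dx": -8,"dy": -50,"dz": -3,"wx": 0,"wy": 0.0,"wz": 0.06},{"jaw": 1.0,"dx": -12,"dy": -80,"dz": -3,"wx": 0,"wy": 0.0,"wz": 0.1},{"jaw": 1.0,"dx": -16,"dy": -100,"dz": -3,"wx": 0,"wy": 0.0,"wz": 0.13},{"jaw": 1.0,"dx": -16,"dy": -106,"dz": -3,"wx": 0,"wy": 0.0,"wz": 0.13},{"jaw": 1.0,"dx": -16,"dy": -106,"dz": -3,"wx": 0,"wy": 0.0,"wz": 0.13}]'

```text
time: 7.95
tool_pos: [540.5, -79.0, 343.0]
tcp_rot: [180.0, -0.0, 2.4]
ft_force: [0.0, -0.5, -2.2]
finger_gap: 16.2
```

```bash
python3 look.py w4 tin_mouth pickle_jar scoop_grip; python3 - <<'E'
from h import *
import pickle
s,o=pickle.load(open('w4.pkl','rb'))
for z in (98,100): print(onz(s,o['tin_mouth'][0]['pixel'],z))
for k in [(-1,0),(1,0),(0,1),(0,-1)]: print(proj(s,[600+29*k[0],15+29*k[1],100]))
sense()
E
```

```text
[540.45 -79.   342.96] [179.98  -0.03   2.4 ] 7.95
wrist tin_mouth [([181.9, 122.0], 0.61)]
wrist pickle_jar []
wrist scoop_grip [([317.6, 273.5], 0.73), ([226.3, 118.0], 0.52)]
[598.13  15.34  98.  ]
[598.22  14.48 100.  ]
[184.1  162.76]
[177.55  72.3 ]
[137.07 117.36]
[224.77 121.07]
```

View pics/w4.png

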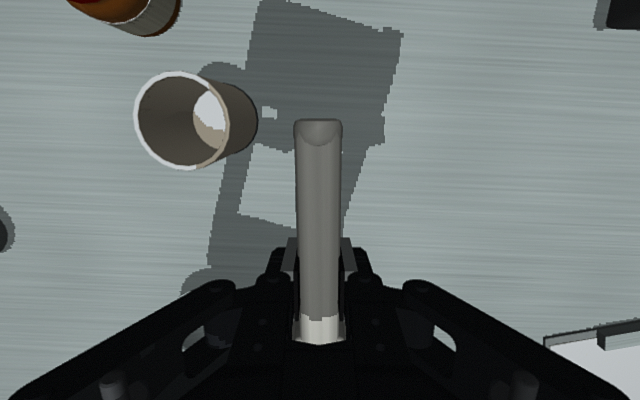

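The tin rim is centred at (181.5,120) in the wrist view, which puts the mouth at about (599,15,100). Now I'll work out the tipping path.

```bash
cat >> h.py <<'E'
def pour(th,nose):
    t=np.radians(th);c,s=np.cos(t),np.sin(t)
    rel=np.array([-152*c+181.5*s,0,-152*s-181.5*c]); return np.array(nose)-rel
E
python3 - <<'E'
from h import *
import pickle
s,o=pickle.load(open('w4.pkl','rb')); print(onz(s,(181.5,120),100))
st=sense()
for th,n in [(10,(520,0,160)),(20,(580,15,140)),(30,(611,15,126)),(38,(611,15,120))]:
    p=pour(th,n); print(p); delta(p,[180,-th,0],st)
E
```

```text
[599.5   14.65 100.  ]
[638.17   0.   365.14]
d [100.6 -76.5 -22.3] w [-0.    0.17  0.04] | at [540.7 -80.5 342.8] [179.98  -0.02   2.25] F [-1.1 -0.3 -1.8] gap 16.3 t 8.15
[660.76  15.   362.54]
d [123.7 -90.6 -19.7] w [-0.01  0.35  0.04] | at [540.7 -80.5 342.8] [179.98  -0.02   2.25] F [-1.1 -0.3 -1.8] gap 16.3 t 8.15
[651.89  15.   359.18]
d [114.9 -91.  -16.4] w [-0.01  0.52  0.04] | at [540.7 -80.5 342.8] [179.98  -0.02   2.25] F [-1.1 -0.3 -1.8] gap 16.3 t 8.15
[619.04  15.   356.6 ]
d [ 82.  -92.3 -13.8] w [-0.01  0.66  0.04] | at [540.7 -80.5 342.8] [179.98  -0.02   2.25] F [-1.1 -0.3 -1.8] gap 16.3 t 8.15
```

Call:
arm_command --plan '[{"jaw": 1.0,"dx": 25,"dy": -20,"dz": -8,"wx": 0,"wy": 0.03,"wz": 0.01},{"jaw": 1.0,"dx": 50,"dy": -38,"dz": -12,"wx": 0,"wy": 0.08,"wz": 0.02},{"jaw": 1.0,"dx": 75,"dy": -57,"dz": -18,"wx": 0,"wy": 0.12,"wz": 0.03},{"jaw": 1.0,"dx": 100,"dy": -76,"dz": -22,"wx": 0,"wy": 0.17,"wz": 0.04},{"jaw": 1.0,"dx": 115,"dy": -86,"dz": -21,"wx": -0.01,"wy": 0.26,"wz": 0.04},{"jaw": 1.0,"dx": 122,"dy": -91,"dz": -20,"wx": -0.01,"wy": 0.35,"wz": 0.04},{"jaw": 1.0,"dx": 119,"dy": -91,"dz": -18,"wx": -0.01,"wy": 0.44,"wz": 0.04},{"jaw": 1.0,"dx": 115,"dy": -91,"dz": -16,"wx": -0.01,"wy": 0.52,"wz": 0.04},{"jaw": 1.0,"dx": 98,"dy": -92,"dz": -15,"wx": -0.01,"wy": 0.59,"wz": 0.04},{"jaw": 1.0,"dx": 82,"dy": -92,"dz": -14,"wx": -0.01,"wy": 0.66,"wz": 0.04},{"jaw": 1.0,"dx": 82,"dy": -92,"dz": -14,"wx": -0.01,"wy": 0.66,"wz": 0.04}]'

```text
time: 9.25
tool_pos: [616.6, 14.9, 354.1]
tcp_rot: [-179.8, -37.6, -0.2]
ft_force: [-0.4, -0.8, -2.5]
finger_gap: 16.5
```

```bash
python3 - <<'E'
from h import *
st=sense()
for th,z in [(38,112),(46,106),(54,106),(60,106),(68,106)]:
    p=pour(th,(611,15,z)); delta(p,[180,-th,0],st)
c=snap('scene','s5');t=snap('top','t5')
print('exp nose scene',proj(c,(611,15,120)),'tin',proj(c,(599,15,100)))
pp('scene','scoop_nose');pp('scene','tin_mouth')
a=cv2.imread('pics/s5.png')[140:300,240:480];cv2.imwrite('pics/s5c.png',cv2.resize(a,None,fx=3,fy=3))
E
```

```text
d [-1.4 -0.1  5.8] w [-0.    0.01 -0.  ] | at [616.6  14.9 354.1] [-179.76  -37.62   -0.22] F [-0.4 -0.8 -2.5] gap 16.5 t 9.25
d [-32.   -0.   -8.7] w [-0.    0.15 -0.  ] | at [616.6  14.9 354.1] [-179.76  -37.62   -0.22] F [-0.4 -0.8 -2.5] gap 16.5 t 9.25
d [-61.3   0.  -24. ] w [-0.    0.29 -0.  ] | at [616.6  14.9 354.1] [-179.76  -37.62   -0.22] F [-0.4 -0.8 -2.5] gap 16.5 t 9.25
d [-84.5   0.1 -32.7] w [-0.    0.39 -0.  ] | at [616.6  14.9 354.1] [-179.76  -37.62   -0.22] F [-0.4 -0.8 -2.5] gap 16.5 t 9.25
d [-116.6    0.2  -40.4] w [-0.    0.53 -0.  ] | at [616.6  14.9 354.1] [-179.76  -37.62   -0.22] F [-0.4 -0.8 -2.5] gap 16.5 t 9.25
exp nose scene [339.34 199.32] tin [334.29 202.03]
scene scoop_nose [([338.5, 199.8], 0.86)]
scene tin_mouth [([336.8, 199.5], 0.94), ([412.5, 178.9], 0.18)]
```

View pics/s5c.png

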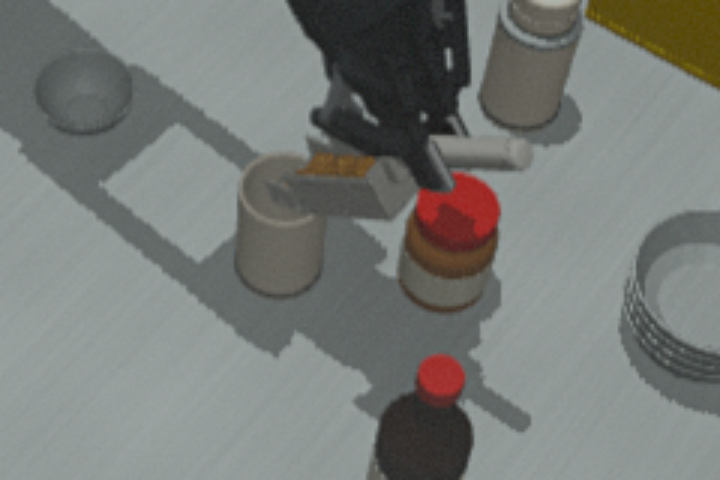

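View pics/t5.png

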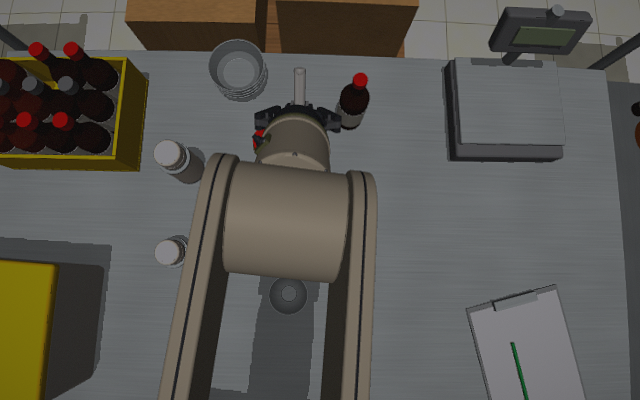

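The scoop nose is over the tin's mouth and matches the prediction: seen at (338.5,199.8), expected (339.3,199.3). Tipping slowly about the nose.

Call:
arm_command --plan '[{"jaw": 1.0,"dx": -10,"dy": 0,"dz": 1,"wx": 0,"wy": 0.05,"wz": 0},{"jaw": 1.0,"dx": -21,"dy": 0,"dz": -4,"wx": 0,"wy": 0.1,"wz": 0},{"jaw": 1.0,"dx": -32,"dy": 0,"dz": -9,"wx": 0,"wy": 0.15,"wz": 0},{"jaw": 1.0,"dx": -40,"dy": 0,"dz": -13,"wx": 0,"wy": 0.185,"wz": 0},{"jaw": 1.0,"dx": -47,"dy": 0,"dz": -17,"wx": 0,"wy": 0.22,"wz": 0},{"jaw": 1.0,"dx": -54,"dy": 0,"dz": -20,"wx": 0,"wy": 0.255,"wz": 0},{"jaw": 1.0,"dx": -61,"dy": 0,"dz": -24,"wx": 0,"wy": 0.29,"wz": 0},{"jaw": 1.0,"dx": -67,"dy": 0,"dz": -26,"wx": 0,"wy": 0.315,"wz": 0},{"jaw": 1.0,"dx": -73,"dy": 0,"dz": -28,"wx": 0,"wy": 0.34,"wz": 0},{"jaw": 1.0,"dx": -79,"dy": 0,"dz": -31,"wx": 0,"wy": 0.365,"wz": 0},{"jaw": 1.0,"dx": -84,"dy": 0,"dz": -33,"wx": 0,"wy": 0.39,"wz": 0},{"jaw": 1.0,"dx": -84,"dy": 0,"dz": -33,"wx": 0,"wy": 0.39,"wz": 0}]'

```text
time: 10.65
tool_pos: [532.5, 15.7, 331.7]
tcp_rot: [-179.6, -60.2, -0.4]
ft_force: [0.0, -0.3, -2.2]
finger_gap: 16.4
```

```bash
python3 - <<'E'
from h import *
st=sense()
for th,z in [(60,106),(68,107),(72,108)]:
    p=pour(th,(611,15,z)); delta(p,[180,-th,0],st)
c=snap('scene','s6')
pp('scene','scoop_nose');pp('scene','lump0_center',8)
a=cv2.imread('pics/s6.png')[140:300,240:480];cv2.imwrite('pics/s6c.png',cv2.resize(a,None,fx=3,fy=3))
E
```

```text
d [-4.2  0.7 -0.7] w [-0. -0. -0.] | at [532.5  15.7 331.7] [-179.57  -60.15   -0.38] F [ 0.  -0.3 -2.2] gap 16.4 t 10.65
d [-30.    0.8 -20.7] w [-0.    0.14 -0.  ] | at [532.5  15.7 331.7] [-179.57  -60.15   -0.38] F [ 0.  -0.3 -2.2] gap 16.4 t 10.65
d [-43.4   0.8 -29.5] w [-0.    0.21 -0.  ] | at [532.5  15.7 331.7] [-179.57  -60.15   -0.38] F [ 0.  -0.3 -2.2] gap 16.4 t 10.65
scene scoop_nose [([343.7, 202.1], 0.76)]
scene lump0_center []
```

View pics/s6c.png

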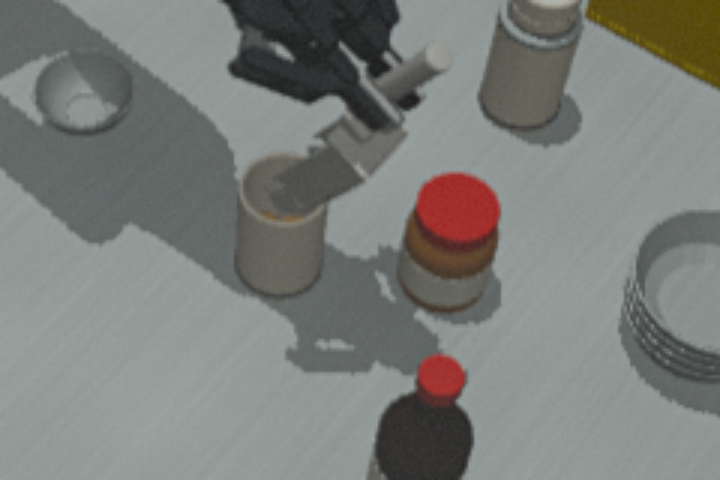

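The pan is emptying and amber shows inside the tin at about crop (285,215). I'll tip further to drop any lumps left in the pan.

Call:
arm_command --plan '[{"jaw": 1.0,"dx": -8,"dy": 0.5,"dz": -5,"wx": 0,"wy": 0.03,"wz": 0},{"jaw": 1.0,"dx": -15,"dy": 0.7,"dz": -10,"wx": 0,"wy": 0.07,"wz": 0},{"jaw": 1.0,"dx": -22,"dy": 0.7,"dz": -15,"wx": 0,"wy": 0.1,"wz": 0},{"jaw": 1.0,"dx": -30,"dy": 0.7,"dz": -21,"wx": 0,"wy": 0.14,"wz": 0},{"jaw": 1.0,"dx": -30,"dy": 0.7,"dz": -21,"wx": 0,"wy": 0.14,"wz": 0},{"jaw": 1.0,"dx": -30,"dy": 0.7,"dz": -21,"wx": 0,"wy": 0.14,"wz": 0},{"jaw": 1.0,"dx": -30,"dy": 0.7,"dz": -21,"wx": 0,"wy": 0.14,"wz": 0}]'

```text
time: 11.5
tool_pos: [499.4, 15.1, 316.2]
tcp_rot: [-179.4, -68.2, -0.6]
ft_force: [-0.7, 0.7, -1.7]
finger_gap: 16.2
```

```bash
python3 - <<'E'
from h import *
st=sense();print(st['tool_pos'],st['tcp_rot'])
for th,n in [(60,(625,10,130)),(40,(600,-10,150)),(20,(540,-60,150)),(5,(450,-120,160)),(0,(420,-150,160))]:
    p=pour(th,n); delta(p,[180,-th,0],st)
c=snap('scene','s7')
pp('scene','lump0_center',8)
a=cv2.imread('pics/s7.png')[140:300,240:480];cv2.imwrite('pics/s7c.png',cv2.resize(a,None,fx=3,fy=3))
E
```

```text
[499.35  15.14 316.16] [-179.41  -68.18   -0.57]
d [50.2  5.  27.8] w [-0.   -0.14 -0.  ] | at [499.4  15.1 316.2] [-179.41  -68.18   -0.57] F [-0.7  0.7 -1.7] gap 16.2 t 11.5
d [102.9  24.8  67. ] w [-0.   -0.49 -0.  ] | at [499.4  15.1 316.2] [-179.41  -68.18   -0.57] F [-0.7  0.7 -1.7] gap 16.2 t 11.5
d [97.7 74.9 91.7] w [-0.   -0.84 -0.  ] | at [499.4  15.1 316.2] [-179.41  -68.18   -0.57] F [-0.7  0.7 -1.7] gap 16.2 t 11.5
d [ 67.7 135.   65.8] w [-0.  -1.1 -0. ] | at [499.4  15.1 316.2] [-179.41  -68.18   -0.57] F [-0.7  0.7 -1.7] gap 16.2 t 11.5
d [ 51.1 165.   57.8] w [-0.   -1.19 -0.  ] | at [499.4  15.1 316.2] [-179.41  -68.18   -0.57] F [-0.7  0.7 -1.7] gap 16.2 t 11.5
scene lump0_center []
```

View pics/s7c.png

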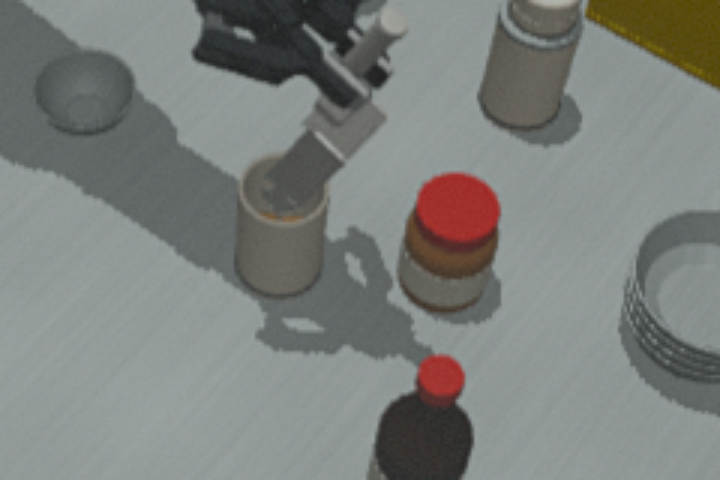

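Call:
arm_command --plan '[{"jaw": 1.0,"dx": 9,"dy": 0,"dz": -4,"wx": 0,"wy": 0.0,"wz": 0},{"jaw": 1.0,"dx": 19,"dy": 0,"dz": -8,"wx": 0,"wy": 0,"wz": 0},{"jaw": 1.0,"dx": 19,"dy": 0,"dz": -8,"wx": 0,"wy": 0.0,"wz": 0},{"jaw": 1.0,"dx": 19,"dy": 0,"dz": -8,"wx": 0,"wy": 0.0,"wz": 0}]'

```text
time: 12.0
tool_pos: [498.9, 15.1, 336.9]
tcp_rot: [-179.6, -68.2, -0.4]
ft_force: [-0.0, 0.4, -2.2]
finger_gap: 16.1
```

```bash
python3 - <<'E'
from h import *
st=sense();print(st['tool_pos'],st['tcp_rot'])
c=snap('scene','s8')
a=cv2.imread('pics/s8.png')[160:260,280:400];cv2.imwrite('pics/s8c.png',cv2.resize(a,None,fx=6,fy=6,interpolation=cv2.INTER_CUBIC))
for th,n in [(60,(625,10,140)),(40,(600,-10,150)),(20,(540,-60,150)),(5,(450,-120,160)),(0,(420,-150,160))]:
    p=pour(th,n); delta(p,[180,-th,0],st)
E
```

```text
[498.9   15.11 336.92] [-179.58  -68.25   -0.38]
d [40.3  5.  32.3] w [-0.   -0.14 -0.  ] | at [498.9  15.1 336.9] [-179.58  -68.25   -0.38] F [-0.   0.4 -2.2] gap 16.1 t 12.0
d [83.7 25.  75.2] w [-0.   -0.49 -0.  ] | at [498.9  15.1 336.9] [-179.58  -68.25   -0.38] F [-0.   0.4 -2.2] gap 16.1 t 12.0
d [78.4 75.  99.9] w [-0.   -0.84 -0.  ] | at [498.9  15.1 336.9] [-179.58  -68.25   -0.38] F [-0.   0.4 -2.2] gap 16.1 t 12.0
d [ 48.4 135.1  74. ] w [-0.  -1.1 -0. ] | at [498.9  15.1 336.9] [-179.58  -68.25   -0.38] F [-0.   0.4 -2.2] gap 16.1 t 12.0
d [ 31.7 165.1  66. ] w [-0.   -1.19 -0.  ] | at [498.9  15.1 336.9] [-179.58  -68.25   -0.38] F [-0.   0.4 -2.2] gap 16.1 t 12.0
```

View pics/s8c.png

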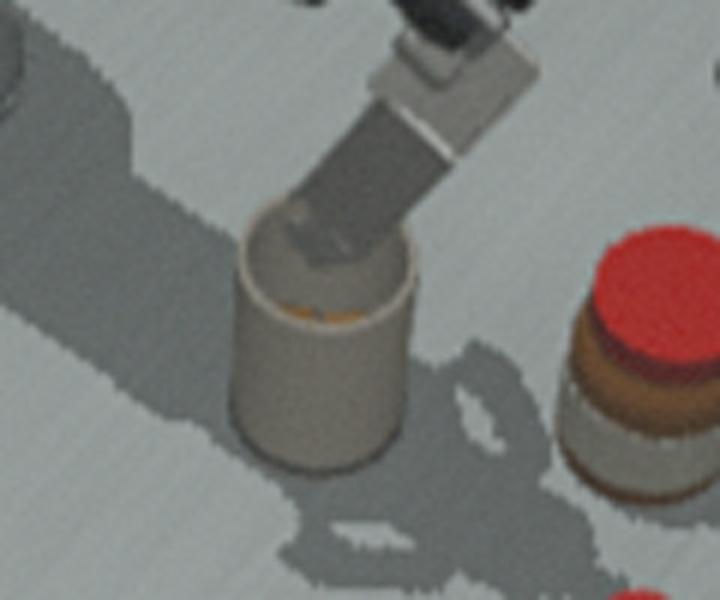

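Lumps show at the bottom of the tin and none lie outside it. Now bringing the scoop level again, on its way back.

```bash
python3 - <<'E'
from h import *
st=sense()
for th,n,y in [(62,(622,12,138),0),(54,(620,5,150),1),(46,(610,-10,158),2),(38,(595,-30,160),3),(30,(570,-55,160),4),(22,(535,-85,160),5),(15,(495,-115,160),6),(8,(455,-140,150),7),(3,(435,-165,135),8),(0,(425,-180,120),9.6)]:
    p=pour(th,n)
    if th<5: p[1]-= 8
    delta(p,[180,-th,y],st)
E
```

```text
d [32.5  3.1 24.1] w [-0.   -0.11 -0.  ] | at [498.7  15.1 336.2] [-179.46  -68.19   -0.51] F [ 0.5  0.8 -1.4] gap 16.4 t 12.05
d [64.1 10.  43.1] w [ 0.01 -0.25 -0.01] | at [498.7  15.1 336.2] [-179.46  -68.19   -0.51] F [ 0.5  0.8 -1.4] gap 16.4 t 12.05
d [85.3 24.9 58.9] w [ 0.03 -0.39 -0.02] | at [498.7  15.1 336.2] [-179.46  -68.19   -0.51] F [ 0.5  0.8 -1.4] gap 16.4 t 12.05
d [95.  44.9 74.4] w [ 0.04 -0.53 -0.03] | at [498.7  15.1 336.2] [-179.46  -68.19   -0.51] F [ 0.5  0.8 -1.4] gap 16.4 t 12.05
d [94.8 69.9 82.9] w [ 0.05 -0.67 -0.05] | at [498.7  15.1 336.2] [-179.46  -68.19   -0.51] F [ 0.5  0.8 -1.4] gap 16.4 t 12.05
d [ 86.4 100.   83.1] w [ 0.06 -0.81 -0.07] | at [498.7  15.1 336.2] [-179.46  -68.19   -0.51] F [ 0.5  0.8 -1.4] gap 16.4 t 12.05
d [ 71.9 130.   74.8] w [ 0.07 -0.93 -0.08] | at [498.7  15.1 336.2] [-179.46  -68.19   -0.51] F [ 0.5  0.8 -1.4] gap 16.4 t 12.05
d [ 44.5 155.1  70.1] w [ 0.08 -1.05 -0.1 ] | at [498.7  15.1 336.2] [-179.46  -68.19   -0.51] F [ 0.5  0.8 -1.4] gap 16.4 t 12.05
d [ 18.7 188.2  77.2] w [ 0.08 -1.14 -0.12] | at [498.7  15.1 336.2] [-179.46  -68.19   -0.51] F [ 0.5  0.8 -1.4] gap 16.4 t 12.05
d [ -2.4 203.3  85.4] w [ 0.1  -1.19 -0.15] | at [498.7  15.1 336.2] [-179.46  -68.19   -0.51] F [ 0.5  0.8 -1.4] gap 16.4 t 12.05
```

Call:
arm_command --plan '[{"jaw": 1.0,"dx": 32,"dy": 3,"dz": 24,"wx": 0,"wy": -0.11,"wz": 0},{"jaw": 1.0,"dx": 64,"dy": 10,"dz": 43,"wx": 0.01,"wy": -0.25,"wz": -0.01},{"jaw": 1.0,"dx": 85,"dy": 25,"dz": 59,"wx": 0.03,"wy": -0.39,"wz": -0.02},{"jaw": 1.0,"dx": 95,"dy": 45,"dz": 74,"wx": 0.04,"wy": -0.53,"wz": -0.03},{"jaw": 1.0,"dx": 95,"dy": 70,"dz": 83,"wx": 0.05,"wy": -0.67,"wz": -0.05},{"jaw": 1.0,"dx": 86,"dy": 100,"dz": 83,"wx": 0.06,"wy": -0.81,"wz": -0.07},{"jaw": 1.0,"dx": 72,"dy": 130,"dz": 75,"wx": 0.07,"wy": -0.93,"wz": -0.08},{"jaw": 1.0,"dx": 45,"dy": 155,"dz": 70,"wx": 0.08,"wy": -1.05,"wz": -0.1},{"jaw": 1.0,"dx": 19,"dy": 188,"dz": 77,"wx": 0.08,"wy": -1.14,"wz": -0.12},{"jaw": 1.0,"dx": -2,"dy": 203,"dz": 85,"wx": 0.1,"wy": -1.19,"wz": -0.15},{"jaw": 1.0,"dx": -2,"dy": 203,"dz": 85,"wx": 0.1,"wy": -1.19,"wz": -0.15},{"jaw": 1.0,"dx": -2,"dy": 203,"dz": 85,"wx": 0.1,"wy": -1.19,"wz": -0.15}]'

```text
time: 13.25
tool_pos: [576.8, -187.2, 300.7]
tcp_rot: [-179.6, 0.1, 9.7]
ft_force: [-0.2, -0.1, -1.2]
finger_gap: 16.5
```

```bash
python3 - <<'E'
from h import *
st=sense()
delta([574.5,-181.5,215],[180,0,9.7],st)
delta([574.5,-181.5,191],[180,0,9.7],st)
c=snap('scene','s9');t=snap('top','t9')
pp('scene','lump0_center',8);pp('top','lump0_center',8);pp('scene','scoop_nose')
print(proj(c,[574.5-152*.986,-181.5-152*.167,st['tool_pos'][2]-181.5]))
a=cv2.imread('pics/s9.png')[140:340,140:440];cv2.imwrite('pics/s9c.png',cv2.resize(a,None,fx=2.5,fy=2.5))
E
```

```text
d [-1.1 -5.4 85.7] w [-0.01  0.    0.  ] | at [ 576.8 -187.2  300.7] [-179.61    0.11    9.74] F [-0.2 -0.1 -1.2] gap 16.5 t 13.25
d [ -1.1  -5.3 109.7] w [-0.01  0.    0.  ] | at [ 576.8 -187.2  300.7] [-179.61    0.11    9.74] F [-0.2 -0.1 -1.2] gap 16.5 t 13.25
scene lump0_center []
top lump0_center [([173.1, 255.3], 0.3)]
scene scoop_nose [([199.4, 224.6], 0.68)]
[198.72 222.14]
```

View pics/s9c.png

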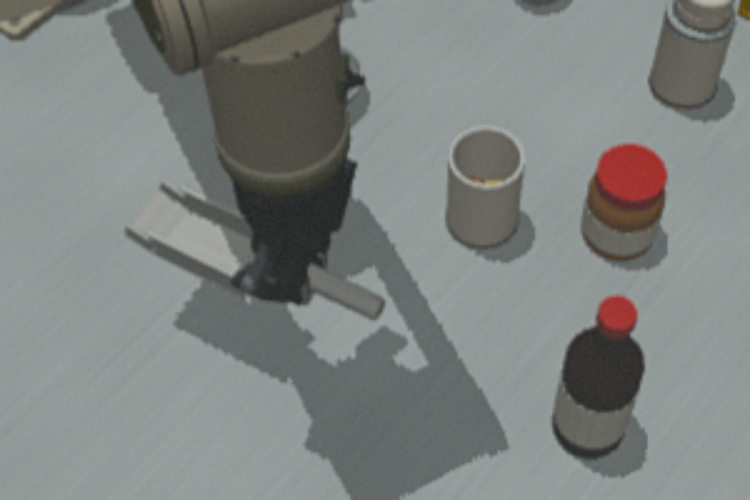

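The pan shows empty at crop (190,225). Laying the scoop down where it stood.

Call:
arm_command --plan '[{"jaw": 1.0,"dx": -1,"dy": -5.4,"dz": 40,"wx": -0.006,"wy": 0,"wz": 0},{"jaw": 1.0,"dx": -1,"dy": -5.4,"dz": 75,"wx": -0.006,"wy": 0,"wz": 0},{"jaw": 1.0,"dx": -1,"dy": -5.4,"dz": 90,"wx": -0.006,"wy": 0,"wz": 0},{"jaw": 1.0,"dx": -1,"dy": -5.4,"dz": 98,"wx": -0.006,"wy": 0,"wz": 0},{"jaw": 1.0,"dx": -1,"dy": -5.4,"dz": 103,"wx": -0.006,"wy": 0,"wz": 0},{"jaw": 1.0,"dx": -1,"dy": -5.4,"dz": 105,"wx": -0.006,"wy": 0,"wz": 0},{"jaw": 1.0,"dx": -1,"dy": -5.4,"dz": 107,"wx": -0.006,"wy": 0,"wz": 0},{"jaw": 1.0,"dx": -1,"dy": -5.4,"dz": 107,"wx": -0.006,"wy": 0,"wz": 0}]'

```text
time: 14.3
tool_pos: [574.9, -182.8, 196.2]
tcp_rot: [179.8, 0.1, 9.7]
ft_force: [0.9, -0.1, -1.6]
finger_gap: 16.2
```

```bash
python3 - <<'E'
from h import *
delta([574.5,-181.5,190.7],[180,0,9.7])
E
```

```text
d [-0.2 -1.3  5.5] w [ 0.  0. -0.] | at [ 574.9 -182.8  196.2] [179.75   0.06   9.69] F [ 0.9 -0.1 -1.6] gap 16.2 t 14.3
```

Call:
arm_command --plan '[{"jaw": 1.0,"dx": 0,"dy": -1,"dz": 2,"wx": 0.004,"wy": 0,"wz": 0},{"jaw": 1.0,"dx": 0,"dy": -1,"dz": 4,"wx": 0.004,"wy": 0,"wz": 0},{"jaw": 1.0,"dx": 0,"dy": -1,"dz": 5,"wx": 0.004,"wy": 0,"wz": 0},{"jaw": 1.0,"dx": 0,"dy": -1,"dz": 5,"wx": 0.004,"wy": 0,"wz": 0}]'

```text
time: 14.7
tool_pos: [574.5, -181.6, 190.7]
tcp_rot: [-180.0, 0.1, 9.7]
ft_force: [-0.1, 1.4, 3.1]
finger_gap: 15.8
```

Call:
arm_command --plan '[{"jaw": 0.7,"dx": 0,"dy": 0,"dz": 0,"wx": 0,"wy": 0,"wz": 0},{"jaw": 0.5,"dx": 0,"dy": 0,"dz": 0,"wx": 0,"wy": 0,"wz": 0},{"jaw": 0.0,"dx": 0,"dy": 0,"dz": 0,"wx": 0,"wy": 0,"wz": 0},{"jaw": 0.0,"dx": 0,"dy": 0,"dz": 0,"wx": 0,"wy": 0,"wz": 0},{"jaw": 0.0,"dx": 0,"dy": 0,"dz": 0,"wx": 0,"wy": 0,"wz": 0},{"jaw": 0.0,"dx": 0,"dy": 0,"dz": -15,"wx": 0,"wy": 0,"wz": 0},{"jaw": 0.0,"dx": 0,"dy": 0,"dz": -50,"wx": 0,"wy": 0,"wz": 0},{"jaw": 0.0,"dx": 0,"dy": 0,"dz": -100,"wx": 0,"wy": 0,"wz": 0},{"jaw": 0.0,"dx": 0,"dy": 0,"dz": -150,"wx": 0,"wy": 0,"wz": 0},{"jaw": 0.0,"dx": 0,"dy": 0,"dz": -200,"wx": 0,"wy": 0,"wz": 0},{"jaw": 0.0,"dx": 0,"dy": 0,"dz": -200,"wx": 0,"wy": 0,"wz": 0}]'

```text
time: 15.8
tool_pos: [576.5, -182.2, 401.8]
tcp_rot: [179.5, -0.6, 9.7]
ft_force: [1.1, -0.7, 0.5]
finger_gap: 85.4
```

```bash
python3 - <<'E'
from h import *
st=sense()
# over tin: camera ~67 ahead of tcp
for p in ([534,15,400],[405,272,330]): delta(p,[180,0,0],st)
a=[onz(snapshot('top'),q,30) for q in ((172.9,255.1),)];print(a)
snap('scene','s10')
a=cv2.imread('pics/s10.png')[140:340,140:440];cv2.imwrite('pics/s10c.png',cv2.resize(a,None,fx=2.5,fy=2.5))
E
```

```text
d [  -8.6 -201.6    0. ] w [ 0.01 -0.01  0.17] | at [ 576.5 -182.2  401.8] [179.53  -0.64   9.7 ] F [ 1.1 -0.7  0.5] gap 85.4 t 15.8
d [ -93.3 -477.2   66.8] w [ 0.01 -0.01  0.17] | at [ 576.5 -182.2  401.8] [179.53  -0.64   9.7 ] F [ 1.1 -0.7  0.5] gap 85.4 t 15.8
[array([464.33, 276.43,  30.  ])]
```

View pics/s10c.png

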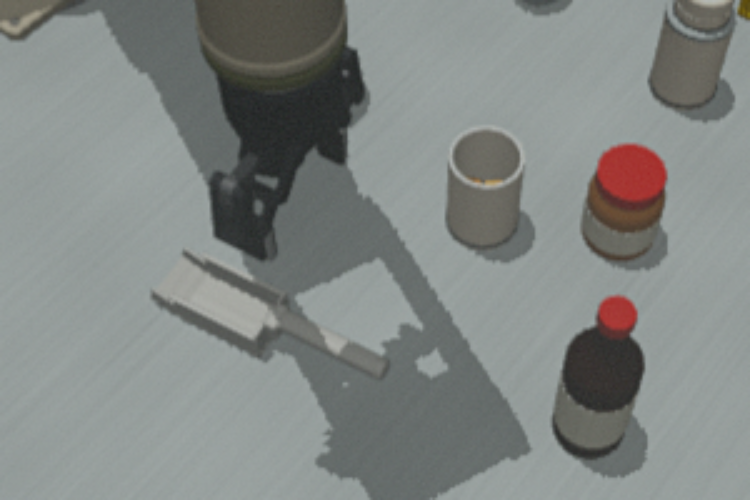

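Call:
arm_command --plan '[{"jaw": 0.0,"dx": -2,"dy": -50,"dz": 0,"wx": 0.01,"wy": -0.01,"wz": 0.05},{"jaw": 0.0,"dx": -4,"dy": -100,"dz": 0,"wx": 0.01,"wy": -0.01,"wz": 0.1},{"jaw": 0.0,"dx": -8,"dy": -150,"dz": 0,"wx": 0.01,"wy": -0.01,"wz": 0.17},{"jaw": 0.0,"dx": -8,"dy": -200,"dz": 0,"wx": 0.01,"wy": -0.01,"wz": 0.17},{"jaw": 0.0,"dx": -8,"dy": -202,"dz": 0,"wx": 0.01,"wy": -0.01,"wz": 0.17},{"jaw": 0.0,"dx": -8,"dy": -202,"dz": 0,"wx": 0.01,"wy": -0.01,"wz": 0.17},{"jaw": 0.0,"dx": -8,"dy": -202,"dz": 0,"wx": 0.01,"wy": -0.01,"wz": 0.17}]'

```text
time: 16.6
tool_pos: [532.7, 15.6, 389.4]
tcp_rot: [-179.5, 0.9, -0.0]
ft_force: [0.6, -0.1, 0.5]
finger_gap: 85.3
```

```bash
python3 look.py w5 tin_mouth pickle_jar lump0_center; python3 - <<'E'
from h import *
import pickle
s,o=pickle.load(open('w5.pkl','rb'))
print(np.array(s['extrinsics'])[:3,3])
print(onz(s,o['tin_mouth'][0]['pixel'],100))
s0,o0=pickle.load(open('w4.pkl','rb'))
print(tri([ray(s,o['tin_mouth'][0]['pixel']),ray(s0,(181.5,120))]))
E
```

```text
[532.74  15.58 389.37] [-179.5     0.85   -0.05] 16.6
wrist tin_mouth [([89.6, 229.2], 0.7), ([322.5, 111.9], 0.62)]
wrist pickle_jar [([257.1, 1.7], 0.94)]
wrist lump0_center [([309.5, 107.7], 0.65)]
[599.66  16.02 357.21]
[495.18 224.4  100.  ]
(array([ 638.45, -130.85,  501.91]), [33.761530949138354, 33.76153094913821])
```

View pics/w5.png

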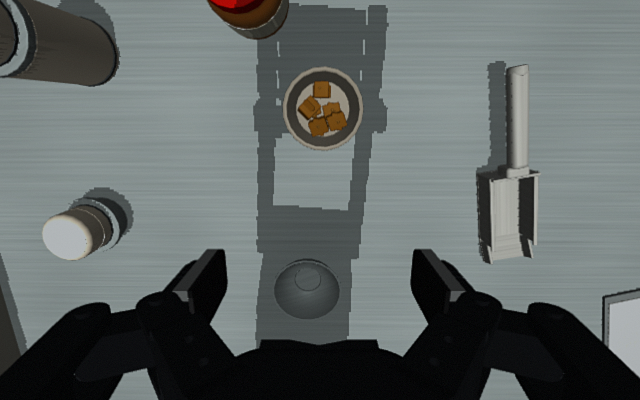

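The wrist view shows the tin at (323,109) with about five lumps visible inside, the empty scoop at (512,190), the lid pair at (80,230) and the jar at (250,10). I'll zoom in to count the lumps and locate the jar.

```bash
python3 - <<'E'
from h import *
import pickle
s,o=pickle.load(open('w5.pkl','rb'))
a=cv2.imread('pics/w5.png')[60:160,273:373];cv2.imwrite('pics/w5c.png',cv2.resize(a,None,fx=5,fy=5,interpolation=cv2.INTER_CUBIC))
print('tin',onz(s,(322.5,111.9),100),onz(s,(323,109.5),100))
s0,o0=pickle.load(open('w4.pkl','rb'))
print(tri([ray(s,(323,109.5)),ray(s0,(181.5,120))]))
t=snapshot('top');c=snapshot('scene')
print('jar top', onz(t,(267,140),95), onz(c,(392.5,210),95))
print('lid: wrist cover top',onz(s,(69,238),68))
E
```

```text
tin [596.46  15.3  100.  ] [598.3   14.91 100.  ]
(array([598.88,  14.95,  99.2 ]), [0.5902290133087129, 0.5902290133084787])
jar top [699.73  80.54  95.  ] [705.17  78.44  95.  ]
lid: wrist cover top [472.41 273.8   68.  ]
```

View pics/w5c.png

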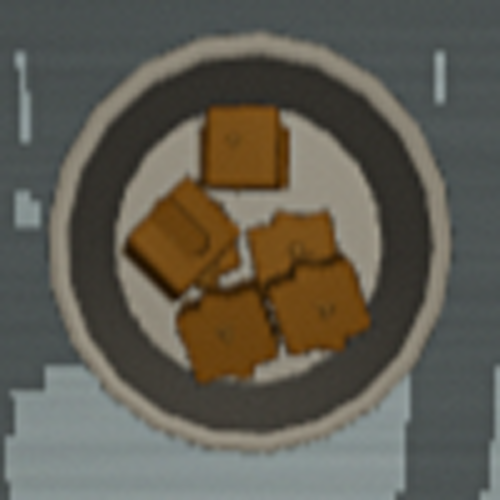

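Crop shows five lumps plus the edge of a sixth under the left one at (220,270), so all six are in the tin. The tin centre is at (599,15,99). Moving the wrist camera over the lid pair.

```bash
python3 - <<'E'
from h import *
delta([405,270,330],[180,0,0])
E
```

```text
d [-127.7 -253.9   64.2] w [-0.01  0.01 -0.  ] | at [533.   15.3 390.1] [-179.48    0.78   -0.13] F [-0.4 -0.4 -1.1] gap 85.4 t 16.9
```

Call:
arm_command --plan '[{"jaw": 0.0,"dx": -20,"dy": -40,"dz": 10,"wx": -0.009,"wy": 0.013,"wz": 0},{"jaw": 0.0,"dx": -42,"dy": -84,"dz": 20,"wx": -0.009,"wy": 0.013,"wz": 0},{"jaw": 0.0,"dx": -64,"dy": -126,"dz": 32,"wx": -0.009,"wy": 0.013,"wz": 0},{"jaw": 0.0,"dx": -85,"dy": -170,"dz": 43,"wx": -0.009,"wy": 0.013,"wz": 0},{"jaw": 0.0,"dx": -107,"dy": -212,"dz": 54,"wx": -0.009,"wy": 0.013,"wz": 0},{"jaw": 0.0,"dx": -128,"dy": -254,"dz": 64,"wx": -0.009,"wy": 0.013,"wz": 0},{"jaw": 0.0,"dx": -128,"dy": -254,"dz": 64,"wx": -0.009,"wy": 0.013,"wz": 0},{"jaw": 0.0,"dx": -128,"dy": -254,"dz": 64,"wx": -0.009,"wy": 0.013,"wz": 0}]'

```text
time: 17.7
tool_pos: [403.7, 271.6, 330.0]
tcp_rot: [180.0, 0.0, 0.1]
ft_force: [0.5, 0.2, 0.4]
finger_gap: 85.2
```

```bash
python3 look.py w6 lid_flange cover_grip; python3 - <<'E'
from h import *
import pickle
s,o=pickle.load(open('w6.pkl','rb'))
for n,z in (('lid_flange',26),('cover_grip',54)):
    if o[n]: print(n,onz(s,o[n][0]['pixel'],z))
delta([471,273,230],[180,0,0])
E
```

```text
[403.71 271.57 330.05] [179.98   0.04   0.1 ] 17.7
wrist lid_flange []
wrist cover_grip [([305.2, 110.4], 0.77)]
cover_grip [472.6  282.09  54.  ]
d [ 65.9  -3.2 100.7] w [-0. -0. -0.] | at [405.  270.  330.7] [-179.99   -0.02   -0.14] F [-0.5 -0.   0.5] gap 85.4 t 17.85
```

View pics/w6.png

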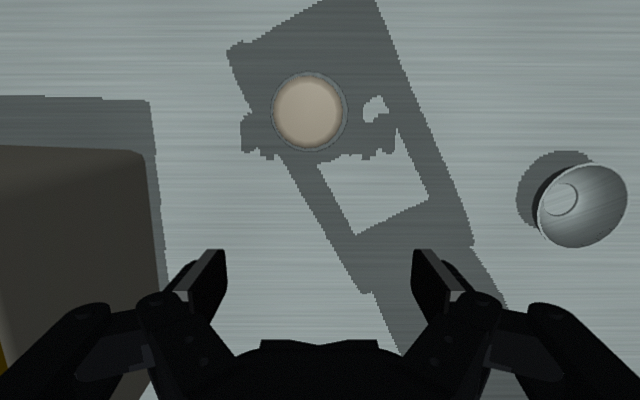

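The view shows the cover top at about (307,111), with the flange ring from x=270 to 348, centred near (309,112). I'll fit both.

```bash
cat > lid.py <<'E'
from h import *
import pickle,sys
tag=sys.argv[1]; x0,x1,y0,y1=map(int,sys.argv[2:6])
s,o=pickle.load(open(tag+'.pkl','rb'))
a=cv2.imread(f'pics/{tag}.png'); r=a[y0:y1,x0:x1]
d=r[:,:,2].astype(int)-r[:,:,0].astype(int)
m=((d>5)*255).astype(np.uint8); m=cv2.morphologyEx(m,cv2.MORPH_OPEN,np.ones((3,3),np.uint8))
cs,_=cv2.findContours(m,cv2.RETR_EXTERNAL,cv2.CHAIN_APPROX_NONE);c=max(cs,key=cv2.contourArea)
e=cv2.fitEllipse(c);ctr=(e[0][0]+x0,e[0][1]+y0);print('cover ellipse',ctr,e[1])
f=s['fx'];print('at z68',onz(s,ctr,68),'at54',onz(s,ctr,54), 'dia at z68', np.linalg.norm(onz(s,(ctr[0]-e[1][0]/2,ctr[1]),68)-onz(s,(ctr[0]+e[1][0]/2,ctr[1]),68)))
cv2.imwrite(f'pics/{tag}c.png',cv2.resize(r,None,fx=5,fy=5,interpolation=cv2.INTER_CUBIC))
E
python3 lid.py w6 255 365 60 165
python3 - <<'E'
from h import *
import pickle
s,o=pickle.load(open('w6.pkl','rb'))
print('flange',onz(s,(309,111.7),30))
E
```

```text
cover ellipse (307.4220275878906, 111.39969253540039) (68.69873046875, 71.34064483642578)
at z68 [471.83 279.92  68.  ] at54 [471.87 280.41  54.  ] dia at z68 49.15228379297066
flange [471.71 279.93  30.  ]
```

View pics/w6c.png

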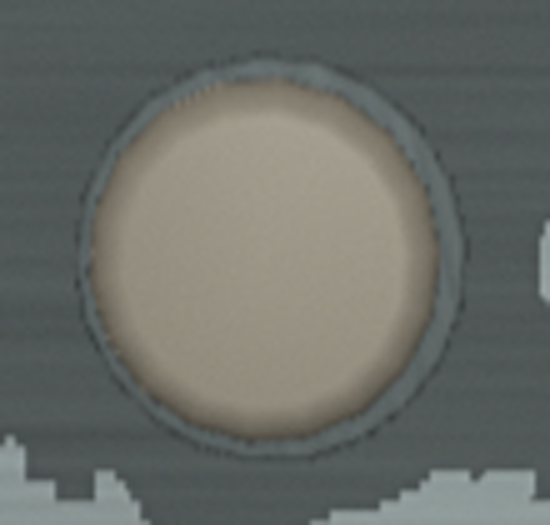

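Call:
arm_command --plan '[{"jaw": 0.0,"dx": 0,"dy": -8,"dz": 25,"wx": 0,"wy": 0,"wz": 0},{"jaw": 0.0,"dx": 0,"dy": -8,"dz": 50,"wx": 0,"wy": 0,"wz": 0},{"jaw": 0.0,"dx": 0,"dy": -8,"dz": 50,"wx": 0,"wy": 0,"wz": 0},{"jaw": 0.0,"dx": 0,"dy": -8,"dz": 50,"wx": 0,"wy": 0,"wz": 0},{"jaw": 0.0,"dx": 0,"dy": -8,"dz": 50,"wx": 0,"wy": 0,"wz": 0}]'

```text
time: 18.35
tool_pos: [405.2, 278.6, 282.0]
tcp_rot: [-179.9, -0.1, -0.1]
ft_force: [0.2, 1.1, 0.0]
finger_gap: 85.3
```

```bash
python3 look.py w7 lid_flange cover_grip;  python3 lid.py w7 250 400 50 200
python3 - <<'E'
from h import *
delta([471,280,230],[180,0,0])
E
```

```text
[405.18 278.6  281.98] [-179.93   -0.09   -0.12] 18.35
wrist lid_flange []
wrist cover_grip [([314.9, 113.5], 0.61)]
cover ellipse (316.7802200317383, 114.40397644042969) (86.2512435913086, 89.03753662109375)
at z68 [472.01 280.06  68.  ] at54 [471.96 280.16  54.  ] dia at z68 49.02541681697118
d [66.  -1.1 51.9] w [-0. -0. -0.] | at [404.9 279.  281.8] [-179.93   -0.1    -0.07] F [-0.   0.2  0.6] gap 85.2 t 18.5
```

View pics/w7c.png

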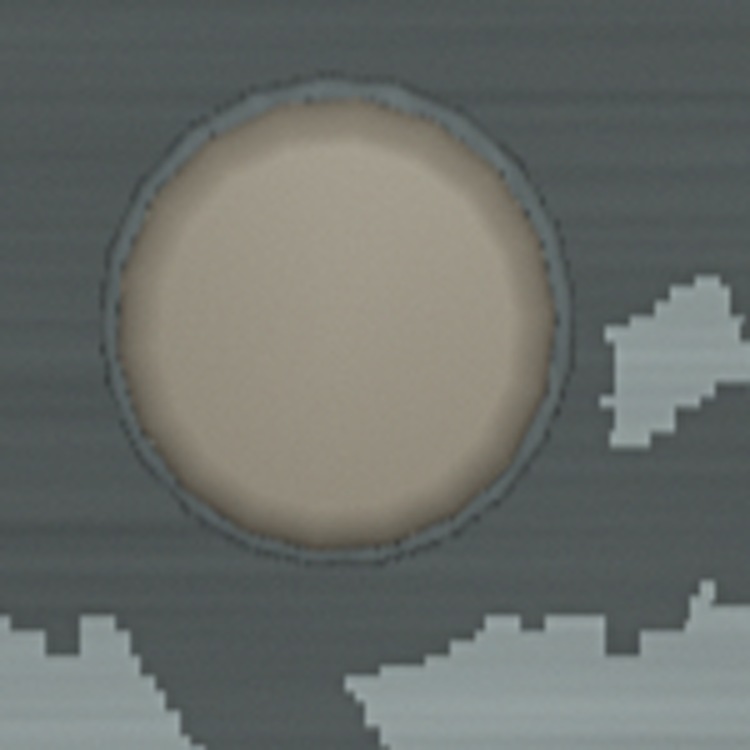

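Both views agree: pair axis at (472,280), consistent with the heights in the text. Descending over the flange.

Call:
arm_command --plan '[{"jaw": 0.0,"dx": 33,"dy": -1,"dz": 10,"wx": 0,"wy": 0,"wz": 0},{"jaw": 0.0,"dx": 67,"dy": -1,"dz": 20,"wx": 0,"wy": 0,"wz": 0},{"jaw": 0.0,"dx": 67,"dy": -1,"dz": 30,"wx": 0,"wy": 0,"wz": 0},{"jaw": 0.0,"dx": 67,"dy": -1,"dz": 40,"wx": 0,"wy": 0,"wz": 0},{"jaw": 0.0,"dx": 67,"dy": -1,"dz": 40,"wx": 0,"wy": 0,"wz": 0},{"jaw": 0.0,"dx": 67,"dy": -1,"dz": 40,"wx": 0,"wy": 0,"wz": 0}]'

```text
time: 19.1
tool_pos: [470.4, 279.9, 240.3]
tcp_rot: [180.0, 0.1, -0.0]
ft_force: [0.8, -0.7, -0.4]
finger_gap: 85.3
```

```bash
python3 look.py w8 cover_grip
python3 - <<'E'
from h import *
delta([472,280,179],[180,0,0])
import pickle
s,o=pickle.load(open('w8.pkl','rb'))
print([proj(s,[472+26*np.cos(a),280+26*np.sin(a),66]).round(0) for a in np.radians([0,90,180,270])])
E
```

```text
[470.4  279.92 240.3 ] [180.     0.06  -0.02] 19.1
wrist cover_grip [([318.2, 238.0], 0.92), ([632.0, 310.2], 0.38)]
d [ 1.1  0.1 62.1] w [-0. -0. -0.] | at [470.9 280.1 241.1] [-179.97   -0.03   -0.01] F [0.2 1.  0.1] gap 85.3 t 19.2
[array([319., 199.]), array([267., 249.]), array([319., 294.]), array([371., 249.])]
```

View pics/w8.png

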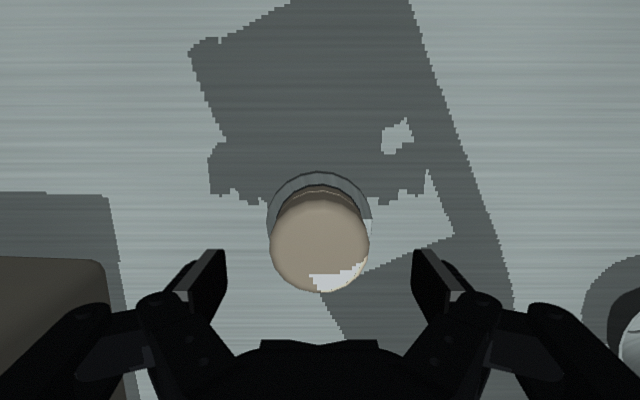

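The cover's top spans columns 270–370 and its near edge is at row 292, matching the prediction (267–371, 294). It's centred between the jaws.

Call:
arm_command --plan '[{"jaw": 0.0,"dx": 1,"dy": 0,"dz": 25,"wx": 0,"wy": 0,"wz": 0},{"jaw": 0.0,"dx": 1,"dy": 0,"dz": 50,"wx": 0,"wy": 0,"wz": 0},{"jaw": 0.0,"dx": 1,"dy": 0,"dz": 62,"wx": 0,"wy": 0,"wz": 0},{"jaw": 0.0,"dx": 1,"dy": 0,"dz": 62,"wx": 0,"wy": 0,"wz": 0},{"jaw": 0.1,"dx": 1,"dy": 0,"dz": 62,"wx": 0,"wy": 0,"wz": 0},{"jaw": 0.2,"dx": 1,"dy": 0,"dz": 62,"wx": 0,"wy": 0,"wz": 0},{"jaw": 0.3,"dx": 1,"dy": 0,"dz": 62,"wx": 0,"wy": 0,"wz": 0},{"jaw": 0.4,"dx": 1,"dy": 0,"dz": 62,"wx": 0,"wy": 0,"wz": 0},{"jaw": 0.4,"dx": 1,"dy": 0,"dz": 62,"wx": 0,"wy": 0,"wz": 0},{"jaw": 0.4,"dx": 1,"dy": 0,"dz": 62,"wx": 0,"wy": 0,"wz": 0}]' --squeeze 50

```text
time: 20.2
tool_pos: [473.1, 280.3, 180.5]
tcp_rot: [-179.9, -0.1, -0.0]
ft_force: [-1.4, -2.3, 6.8]
finger_gap: 63.9
```

```bash
python3 look.py w9
python3 - <<'E'
from h import *
delta([472,280,179],[180,0,0])
E
```

```text
[473.1  280.31 180.55] [-179.92   -0.14   -0.04] 20.2
d [-1.1  0.3  1.5] w [-0. -0. -0.] | at [473.1 280.3 180.6] [-179.91   -0.14   -0.04] F [-1.5 -1.2  7.8] gap 64.0 t 20.25
```

View pics/w9.png

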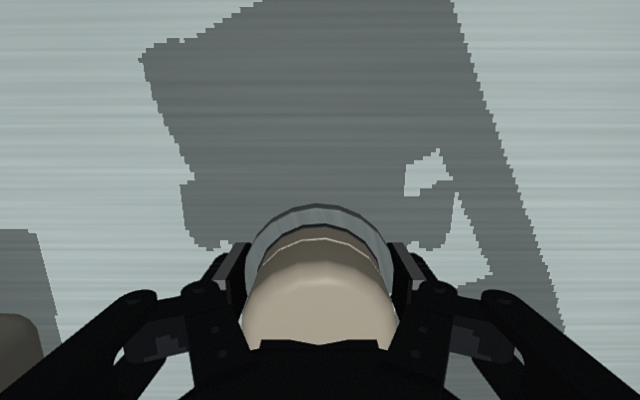

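The flange is gripped (gap 64) and the fingers are at the flange edges (230–400, 260). Lifting.

Call:
arm_command --plan '[{"jaw": 0.4,"dx": 0,"dy": 0,"dz": -3,"wx": 0,"wy": 0,"wz": 0},{"jaw": 0.4,"dx": 0,"dy": 0,"dz": -8,"wx": 0,"wy": 0,"wz": 0},{"jaw": 0.4,"dx": 0,"dy": 0,"dz": -20,"wx": 0,"wy": 0,"wz": 0},{"jaw": 0.4,"dx": 0,"dy": 0,"dz": -40,"wx": 0,"wy": 0,"wz": 0},{"jaw": 0.4,"dx": 0,"dy": 0,"dz": -65,"wx": 0,"wy": 0,"wz": 0},{"jaw": 0.4,"dx": 0,"dy": 0,"dz": -90,"wx": 0,"wy": 0,"wz": 0},{"jaw": 0.4,"dx": 0,"dy": 0,"dz": -115,"wx": 0,"wy": 0,"wz": 0},{"jaw": 0.4,"dx": 0,"dy": 0,"dz": -135,"wx": 0,"wy": 0,"wz": 0},{"jaw": 0.4,"dx": 0,"dy": 0,"dz": -140,"wx": 0,"wy": 0,"wz": 0},{"jaw": 0.4,"dx": 0,"dy": 0,"dz": -140,"wx": 0,"wy": 0,"wz": 0}]'

```text
time: 21.25
tool_pos: [472.5, 280.0, 319.7]
tcp_rot: [-179.9, -0.1, -0.0]
ft_force: [0.2, -0.2, -1.4]
finger_gap: 63.9
```

```bash
python3 look.py w10
python3 - <<'E'
from h import *
delta([599,15,320],[180,0,0])
c=snap('scene','s11');t=snap('top','t11')
for n in ('cover_grip','lid_flange'):
    pp('scene',n)
print(proj(c,[473,280,320.6-180.6+26]),proj(c,[473,280,320.6-180.6+54]))
a=cv2.imread('pics/s11.png')[40:190,290:440];cv2.imwrite('pics/s11c.png',cv2.resize(a,None,fx=4,fy=4,interpolation=cv2.INTER_CUBIC))
E
```

```text
[472.53 279.99 319.7 ] [-179.93   -0.12   -0.04] 21.25
d [127.1 264.7  -1.9] w [-0.  0. -0.] | at [472.1 279.8 318.2] [-179.98    0.01   -0.05] F [ 0.2 -0.1 -1.7] gap 63.9 t 21.3
scene cover_grip [([361.7, 77.6], 0.7)]
scene lid_flange [([361.7, 87.4], 0.53)]
[360.78  86.29] [361.84  76.87]
```

View pics/w10.png

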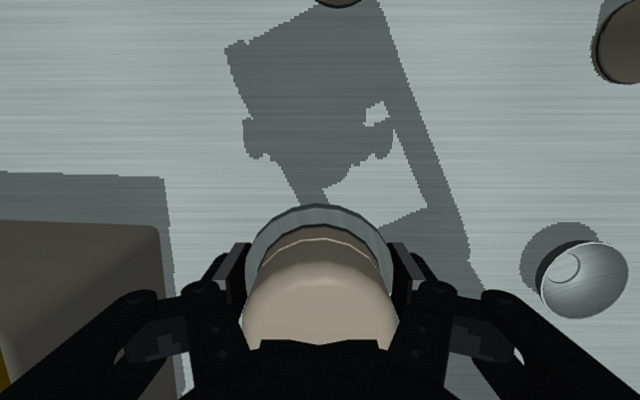

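View pics/s11c.png

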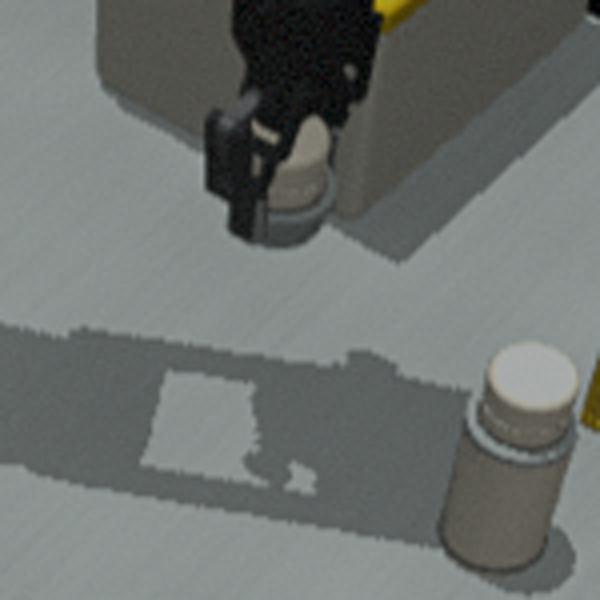

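```bash
python3 - <<'E'
from h import *
import pickle
s,o=pickle.load(open('w10.pkl','rb'))
T=np.array([472.53,279.99,319.7])
for off in (-3,-1,0,1,3):
    r=[]
    for z in (-150.6,-158.6):
        pts=np.array([proj(s,T+[off+33*np.cos(a),33*np.sin(a),z]) for a in np.radians(np.arange(-80,81,4))])
        r.append((pts[:,1].min().round(1),pts[:,0].min().round(1),pts[:,0].max().round(1)))
    print(off,r)
a=cv2.imread('pics/w10.png')[190:300,230:410];cv2.imwrite('pics/w10c.png',cv2.resize(a,None,fx=4.4,fy=4.4,interpolation=cv2.INTER_CUBIC))
E
```

```text
-3 [(np.float64(209.7), np.float64(243.5), np.float64(395.6)), (np.float64(204.2), np.float64(247.6), np.float64(391.4))]
-1 [(np.float64(205.0), np.float64(243.2), np.float64(396.0)), (np.float64(199.7), np.float64(247.4), np.float64(391.7))]
0 [(np.float64(202.6), np.float64(243.0), np.float64(396.1)), (np.float64(197.4), np.float64(247.2), np.float64(391.9))]
1 [(np.float64(200.2), np.float64(242.9), np.float64(396.3)), (np.float64(195.1), np.float64(247.1), np.float64(392.0))]
3 [(np.float64(195.4), np.float64(242.6), np.float64(396.6)), (np.float64(190.5), np.float64(246.8), np.float64(392.3))]
```

View pics/w10c.png

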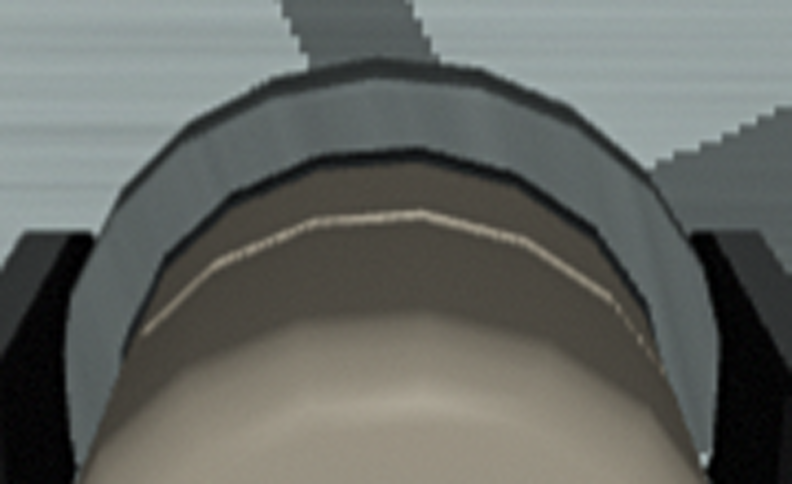

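The pair is level and undisturbed in the grip. Comparing the lid and tin measurements, both from the same overhead wrist view, gives a TCP target of (599.8, 15). Carrying the pair over.

Call:
arm_command --plan '[{"jaw": 0.4,"dx": 6,"dy": 12,"dz": 0,"wx": 0,"wy": 0,"wz": 0},{"jaw": 0.4,"dx": 19,"dy": 40,"dz": 0,"wx": 0,"wy": 0,"wz": 0},{"jaw": 0.4,"dx": 35,"dy": 75,"dz": 0,"wx": 0,"wy": 0,"wz": 0},{"jaw": 0.4,"dx": 52,"dy": 110,"dz": 0,"wx": 0,"wy": 0,"wz": 0},{"jaw": 0.4,"dx": 70,"dy": 145,"dz": 0,"wx": 0,"wy": 0,"wz": 0},{"jaw": 0.4,"dx": 87,"dy": 180,"dz": 0,"wx": 0,"wy": 0,"wz": 0},{"jaw": 0.4,"dx": 104,"dy": 215,"dz": 0,"wx": 0,"wy": 0,"wz": 0},{"jaw": 0.4,"dx": 117,"dy": 243,"dz": 0,"wx": 0,"wy": 0,"wz": 0},{"jaw": 0.4,"dx": 125,"dy": 260,"dz": 0,"wx": 0,"wy": 0,"wz": 0},{"jaw": 0.4,"dx": 128,"dy": 265,"dz": 0,"wx": 0,"wy": 0,"wz": 0},{"jaw": 0.4,"dx": 128,"dy": 265,"dz": 0,"wx": 0,"wy": 0,"wz": 0},{"jaw": 0.4,"dx": 128,"dy": 265,"dz": 0,"wx": 0,"wy": 0,"wz": 0}]'

```text
time: 22.7
tool_pos: [599.7, 15.8, 317.9]
tcp_rot: [-180.0, 0.1, 0.0]
ft_force: [-0.8, 0.0, -1.0]
finger_gap: 63.7
```

```bash
python3 - <<'E'
from h import *
delta([599.8,15,290],[180,0,0]);delta([599.8,15,290],[180,0,0])
E
```

```text
d [ 0.2  0.8 27.9] w [-0.  0.  0.] | at [599.7  15.8 317.9] [-179.96    0.06    0.  ] F [-0.8  0.  -1. ] gap 63.7 t 22.7
d [ 0.2  0.8 27.9] w [-0.  0.  0.] | at [599.7  15.8 317.9] [-179.96    0.06    0.  ] F [-0.8  0.  -1. ] gap 63.7 t 22.7
```

Call:
arm_command --plan '[{"jaw": 0.4,"dx": 0,"dy": 0.5,"dz": 10,"wx": 0,"wy": 0,"wz": 0},{"jaw": 0.4,"dx": 0,"dy": 0.5,"dz": 20,"wx": 0,"wy": 0,"wz": 0},{"jaw": 0.4,"dx": 0,"dy": 0.5,"dz": 28,"wx": 0,"wy": 0,"wz": 0},{"jaw": 0.4,"dx": 0,"dy": 0.5,"dz": 28,"wx": 0,"wy": 0,"wz": 0},{"jaw": 0.4,"dx": 0,"dy": 0.5,"dz": 28,"wx": 0,"wy": 0,"wz": 0}]'

```text
time: 23.2
tool_pos: [599.8, 14.5, 289.6]
tcp_rot: [-180.0, 0.1, -0.0]
ft_force: [-0.1, 0.5, -1.7]
finger_gap: 63.8
```

```bash
python3 - <<'E'
from h import *
c=snap('scene','s12')
delta([599.8,15,270],[180,0,0])
a=cv2.imread('pics/s12.png')[140:260,275:395];cv2.imwrite('pics/s12c.png',cv2.resize(a,None,fx=5,fy=5,interpolation=cv2.INTER_CUBIC))
E
python3 look.py w12
```

```text
d [-0.2 -0.6 20.2] w [-0.  0. -0.] | at [600.   14.4 290.2] [-179.99    0.02   -0.03] F [-0.5 -0.  -1.9] gap 63.9 t 23.25
[600.03  14.37 290.21] [-179.99    0.02   -0.03] 23.25
```

View pics/s12c.png

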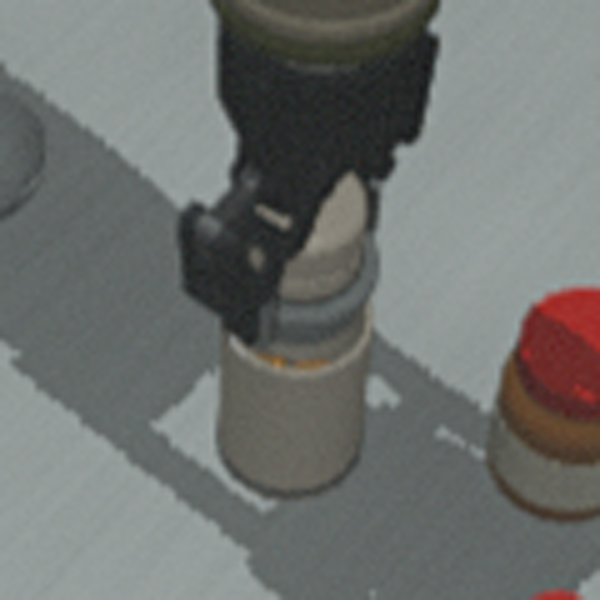

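View pics/w12.png

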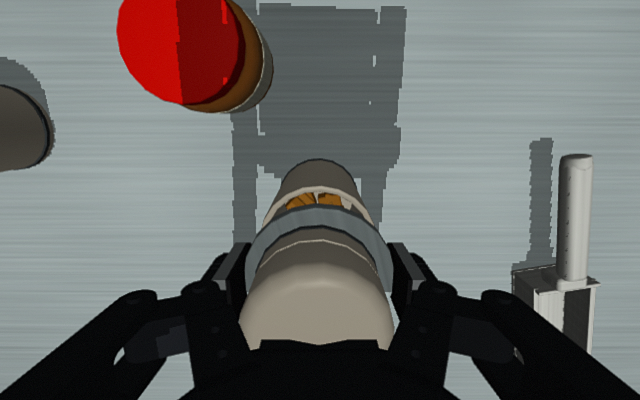

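```bash
python3 - <<'E'
from h import *
import pickle
s,o=pickle.load(open('w12.pkl','rb'))
a=cv2.imread('pics/w12.png')[150:290,230:410];cv2.imwrite('pics/w12c.png',cv2.resize(a,None,fx=4.4,fy=4.4,interpolation=cv2.INTER_CUBIC))
T=sense()['tool_pos']
for nm,z,r,cs in (('rim out',100,32.5,[(597,15),(599,15),(601,15),(599,13),(599,17)]),('rim in',100,29,[(597,15),(599,15),(601,15)]),('flange top',T[2]-150.6,33,[(T[0]-3,T[1]),(T[0]-1,T[1]),(T[0],T[1])])):
  for cx,cy in cs:
    p=np.array([proj(s,[cx+r*np.cos(t),cy+r*np.sin(t),z]) for t in np.radians(np.arange(-90,91,3))])
    i=p[:,1].argmin(); q=[p[np.abs(np.degrees(0)+np.arange(-90,91,3)-d).argmin()].round(1) for d in (45,-45)]
    print(nm,cx.round(1) if hasattr(cx,'round') else cx,cy,'top',p[i].round(1),'±45',q)
E
```

```text
rim out 597 15 top [317.9 187.4] ±45 [array([274.9, 204.7]), array([360.9, 204.8])]
rim out 599 15 top [317.9 183.7] ±45 [array([274.8, 201.1]), array([361.1, 201.2])]
rim out 601 15 top [317.9 179.9] ±45 [array([274.6, 197.5]), array([361.2, 197.5])]
rim out 599 13 top [321.7 183.7] ±45 [array([278.5, 201.1]), array([364.8, 201.2])]
rim out 599 17 top [314.1 183.7] ±45 [array([271. , 201.1]), array([357.3, 201.2])]
rim in 597 15 top [317.9 193.8] ±45 [array([279.7, 209.1]), array([356.2, 209.2])]
rim in 599 15 top [317.9 190.2] ±45 [array([279.6, 205.6]), array([356.3, 205.6])]
rim in 601 15 top [317.9 186.5] ±45 [array([279.5, 202. ]), array([356.4, 202. ])]
flange top 597.2 14.284990769643368 top [319.4 208.8] ±45 [array([262.5, 231.3]), array([376.3, 231.4])]
flange top 599.2 14.284990769643368 top [319.4 204.1] ±45 [array([262.3, 226.7]), array([376.6, 226.8])]
flange top 600.2 14.284990769643368 top [319.4 201.7] ±45 [array([262.1, 224.4]), array([376.7, 224.5])]
```

View pics/w12c.png

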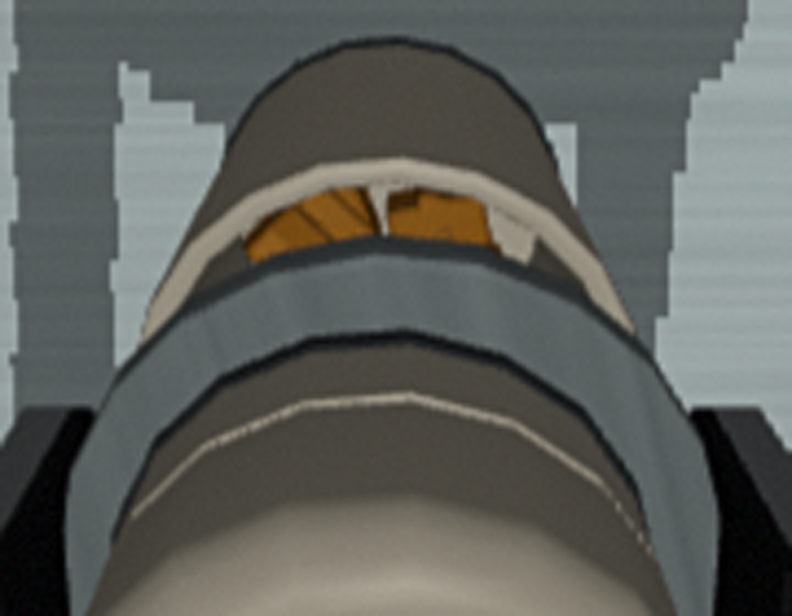

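The tin rim (outer edge at row 185.7) and the flange edge (row 207.3) put the tin at x≈598.1, y≈14.9 and the lid at x≈597.8, y≈14.5. They're aligned within about 0.5 mm. Lowering gently with a tiny correction.

Call:
arm_command --plan '[{"jaw": 0.4,"dx": 0.2,"dy": -0.5,"dz": 3,"wx": 0,"wy": 0,"wz": 0},{"jaw": 0.4,"dx": 0.2,"dy": -0.5,"dz": 6,"wx": 0,"wy": 0,"wz": 0},{"jaw": 0.4,"dx": 0.2,"dy": -0.5,"dz": 8,"wx": 0,"wy": 0,"wz": 0},{"jaw": 0.4,"dx": 0.2,"dy": -0.5,"dz": 10,"wx": 0,"wy": 0,"wz": 0},{"jaw": 0.4,"dx": 0.2,"dy": -0.5,"dz": 12,"wx": 0,"wy": 0,"wz": 0},{"jaw": 0.4,"dx": 0.2,"dy": -0.5,"dz": 14,"wx": 0,"wy": 0,"wz": 0},{"jaw": 0.4,"dx": 0.2,"dy": -0.5,"dz": 16,"wx": 0,"wy": 0,"wz": 0},{"jaw": 0.4,"dx": 0.2,"dy": -0.5,"dz": 16,"wx": 0,"wy": 0,"wz": 0}]'

```text
time: 24.1
tool_pos: [600.1, 14.7, 273.8]
tcp_rot: [-180.0, 0.1, -0.0]
ft_force: [-0.5, 0.0, -2.6]
finger_gap: 64.0
```

```bash
python3 look.py w13
python3 - <<'E'
from h import *
delta([599.8,15,258.6],[180,0,0])
c=snap('scene','s13')
a=cv2.imread('pics/s13.png')[140:260,275:395];cv2.imwrite('pics/s13c.png',cv2.resize(a,None,fx=5,fy=5,interpolation=cv2.INTER_CUBIC))
E
```

```text
[600.06  14.72 273.77] [-179.99    0.06   -0.05] 24.1
d [-0.3 -0.2 15.4] w [-0.  0. -0.] | at [600.1  14.8 274. ] [-179.99    0.04   -0.04] F [ 0.7 -0.3 -0.6] gap 64.1 t 24.15
```

View pics/s13c.png

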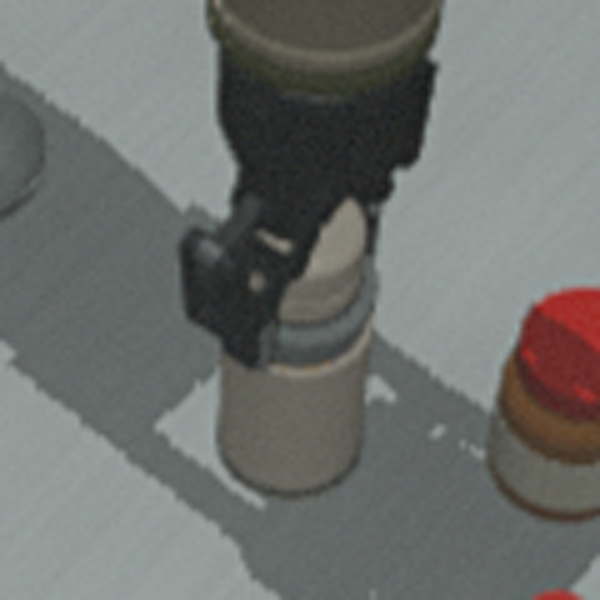

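View pics/w13.png

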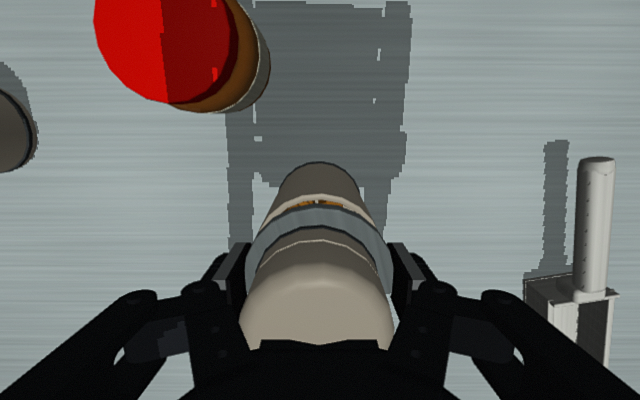

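The plug has entered the mouth without contact force, and the gap under the flange is closing at (319,202). Continuing down.

Call:
arm_command --plan '[{"jaw": 0.4,"dx": 0,"dy": 0,"dz": 2,"wx": 0,"wy": 0,"wz": 0},{"jaw": 0.4,"dx": 0,"dy": 0,"dz": 4,"wx": 0,"wy": 0,"wz": 0},{"jaw": 0.4,"dx": 0,"dy": 0,"dz": 6,"wx": 0,"wy": 0,"wz": 0},{"jaw": 0.4,"dx": 0,"dy": 0,"dz": 8,"wx": 0,"wy": 0,"wz": 0},{"jaw": 0.4,"dx": 0,"dy": 0,"dz": 10,"wx": 0,"wy": 0,"wz": 0},{"jaw": 0.4,"dx": 0,"dy": 0,"dz": 11.5,"wx": 0,"wy": 0,"wz": 0},{"jaw": 0.4,"dx": 0,"dy": 0,"dz": 12.5,"wx": 0,"wy": 0,"wz": 0},{"jaw": 0.4,"dx": 0,"dy": 0,"dz": 12.5,"wx": 0,"wy": 0,"wz": 0}]'

```text
time: 25.0
tool_pos: [600.5, 14.8, 262.2]
tcp_rot: [-180.0, -0.0, -0.0]
ft_force: [0.8, 1.5, 2.1]
finger_gap: 63.9
```

```bash
python3 look.py w14
python3 - <<'E'
from h import *
delta([599.8,15,258.6],[180,0,0])
a=cv2.imread('pics/w14.png')[150:290,230:410];cv2.imwrite('pics/w14c.png',cv2.resize(a,None,fx=4.4,fy=4.4,interpolation=cv2.INTER_CUBIC))
E
```

```text
[600.51  14.82 262.24] [-179.98   -0.05   -0.04] 25.0
d [-0.7 -0.2  3.6] w [-0. -0. -0.] | at [600.5  14.8 262.2] [-179.99   -0.04   -0.04] F [0.7 0.7 2.4] gap 63.7 t 25.05
```

View pics/w14c.png

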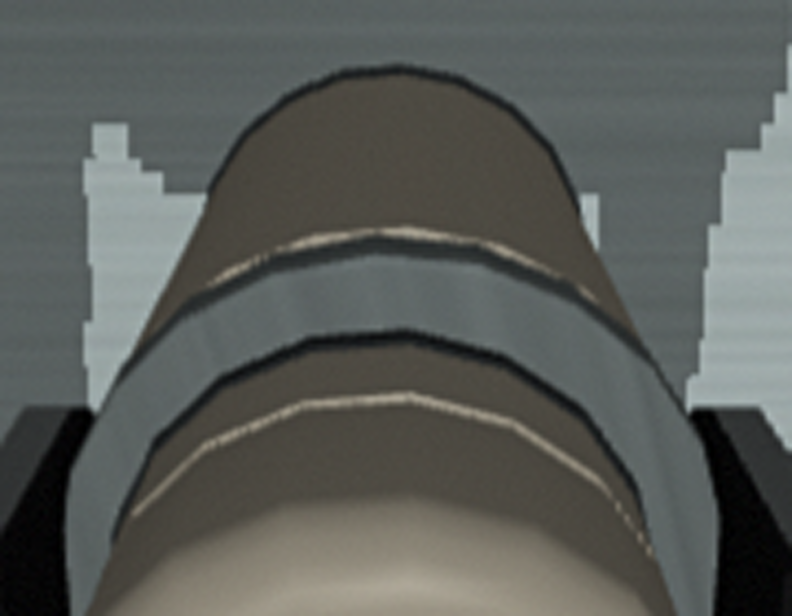

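Call:
arm_command --plan '[{"jaw": 0.4,"dx": 0,"dy": 0,"dz": 0.5,"wx": 0,"wy": 0,"wz": 0},{"jaw": 0.4,"dx": 0,"dy": 0,"dz": 1,"wx": 0,"wy": 0,"wz": 0},{"jaw": 0.4,"dx": 0,"dy": 0,"dz": 1,"wx": 0,"wy": 0,"wz": 0}]'

```text
time: 25.35
tool_pos: [600.5, 14.8, 261.3]
tcp_rot: [-180.0, -0.1, -0.0]
ft_force: [0.6, 2.4, 5.0]
finger_gap: 63.8
```

Call:
arm_command --plan '[{"jaw": 0.4,"dx": 0,"dy": 0,"dz": 0.5,"wx": 0,"wy": 0,"wz": 0},{"jaw": 0.4,"dx": 0,"dy": 0,"dz": 1,"wx": 0,"wy": 0,"wz": 0},{"jaw": 0.4,"dx": 0,"dy": 0,"dz": 1,"wx": 0,"wy": 0,"wz": 0}]'

```text
time: 25.65
tool_pos: [600.6, 14.8, 260.5]
tcp_rot: [-180.0, -0.1, -0.0]
ft_force: [1.3, 2.8, 5.2]
finger_gap: 64.0
```

```bash
python3 look.py w15
python3 - <<'E'
from h import *
st=sense();print(st['wrist_torque'],st['joint_pos']);delta([599.8,15,258.6],[180,0,0])
c=snap('scene','s15')
a=cv2.imread('pics/w15.png')[150:290,230:410];cv2.imwrite('pics/w15c.png',cv2.resize(a,None,fx=4.4,fy=4.4,interpolation=cv2.INTER_CUBIC))
a=cv2.imread('pics/s15.png')[150:250,285:385];cv2.imwrite('pics/s15c.png',cv2.resize(a,None,fx=6,fy=6,interpolation=cv2.INTER_CUBIC))
E
```

```text
[600.56  14.8  260.46] [-179.99   -0.06   -0.04] 25.65
[ 0.34 -0.   -0.1 ] [-3.48 13.92 93.5   0.02 72.52 86.56]
d [-0.8 -0.2  1.9] w [-0. -0. -0.] | at [600.6  14.8 260.5] [-179.99   -0.06   -0.04] F [-0.   1.3  7. ] gap 63.9 t 25.7
```

View pics/w15c.png

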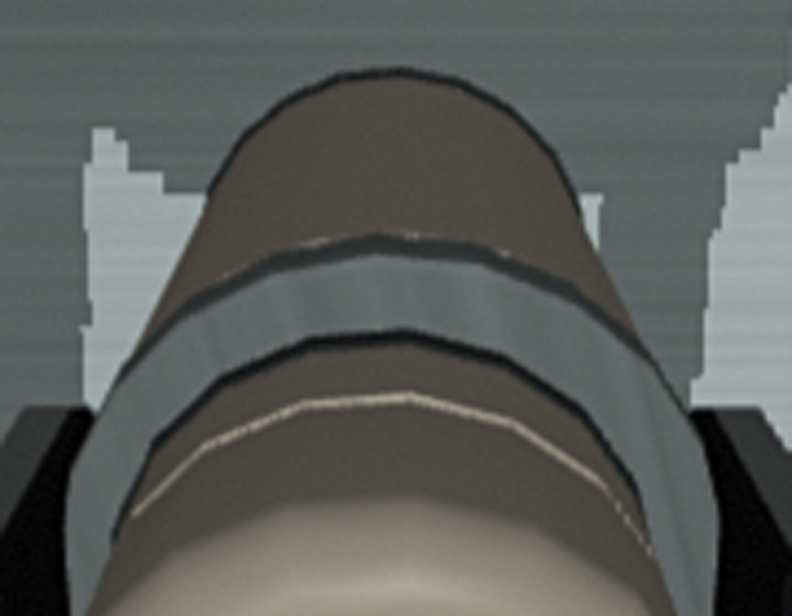

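View pics/s15c.png

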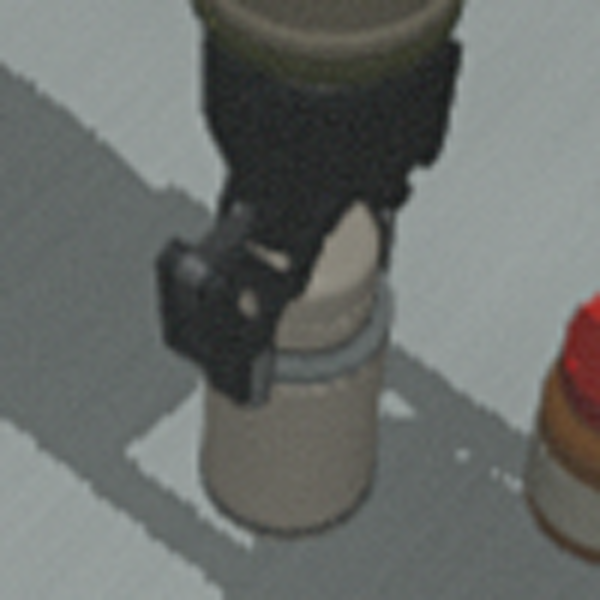

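Call:
arm_command --plan '[{"jaw": 0.4,"dx": 0,"dy": 0,"dz": 0.5,"wx": 0,"wy": 0,"wz": 0},{"jaw": 0.4,"dx": 0,"dy": 0,"dz": 1,"wx": 0,"wy": 0,"wz": 0},{"jaw": 0.4,"dx": 0,"dy": 0,"dz": 1,"wx": 0,"wy": 0,"wz": 0}]'

```text
time: 26.05
tool_pos: [600.7, 14.8, 259.7]
tcp_rot: [-180.0, -0.1, -0.0]
ft_force: [-0.4, 2.0, 6.5]
finger_gap: 64.3
```

Call:
arm_command --plan '[{"jaw": 0.4,"dx": 0,"dy": 0,"dz": 0.5,"wx": 0,"wy": 0,"wz": 0},{"jaw": 0.4,"dx": 0,"dy": 0,"dz": 1,"wx": 0,"wy": 0,"wz": 0},{"jaw": 0.4,"dx": 0,"dy": 0,"dz": 1,"wx": 0,"wy": 0,"wz": 0}]'

```text
time: 26.35
tool_pos: [600.7, 14.8, 258.9]
tcp_rot: [-180.0, -0.1, -0.0]
ft_force: [-0.7, 1.4, 7.7]
finger_gap: 64.0
```

```bash
python3 look.py w16
python3 - <<'E'
from h import *
st=sense();print(st['wrist_torque']);delta([599.8,15,258.6],[180,0,0])
a=cv2.imread('pics/w16.png')[150:290,230:410];cv2.imwrite('pics/w16c.png',cv2.resize(a,None,fx=4.4,fy=4.4,interpolation=cv2.INTER_CUBIC))
E
```

```text
[600.73  14.83 258.91] [-179.98   -0.1    -0.04] 26.35
[ 0.33  0.05 -0.12]
d [-0.9 -0.2  0.3] w [-0. -0. -0.] | at [600.7  14.8 258.9] [-179.98   -0.1    -0.05] F [-0.6  0.9  8.8] gap 64.0 t 26.4
```

View pics/w16c.png

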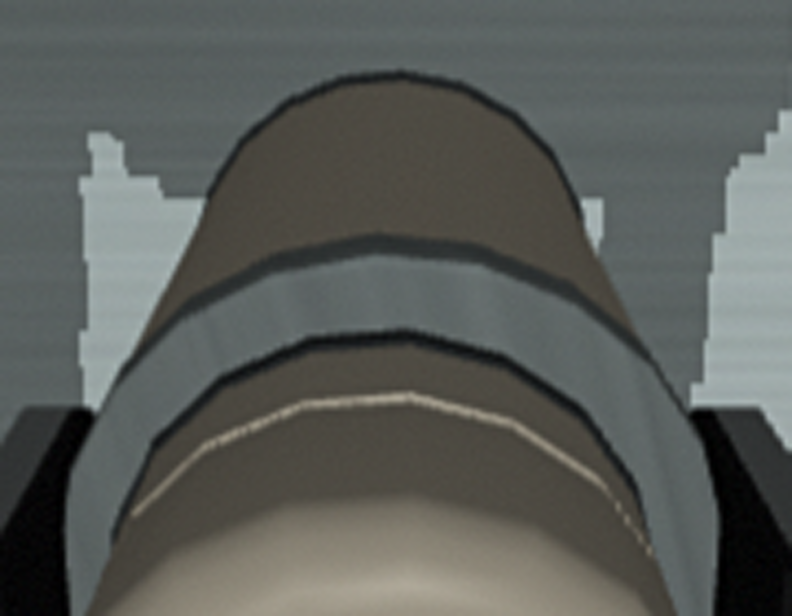

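Call:
arm_command --plan '[{"jaw": 0.4,"dx": 0,"dy": 0,"dz": 0.5,"wx": 0,"wy": 0,"wz": 0},{"jaw": 0.4,"dx": 0,"dy": 0,"dz": 1,"wx": 0,"wy": 0,"wz": 0},{"jaw": 0.4,"dx": 0,"dy": 0,"dz": 1,"wx": 0,"wy": 0,"wz": 0}]'

```text
time: 26.7
tool_pos: [600.8, 14.8, 258.6]
tcp_rot: [-180.0, -0.1, -0.0]
ft_force: [-2.6, 1.2, 13.9]
finger_gap: 63.8
```

Force rose to 14 N at TCP z 258.6, exactly the predicted seating height, so the lid is home. Easing off slightly and opening.

Call:
arm_command --plan '[{"jaw": 0.4,"dx": 0,"dy": 0,"dz": -1,"wx": 0,"wy": 0,"wz": 0},{"jaw": 0.2,"dx": 0,"dy": 0,"dz": -1,"wx": 0,"wy": 0,"wz": 0},{"jaw": 0.1,"dx": 0,"dy": 0,"dz": -1,"wx": 0,"wy": 0,"wz": 0},{"jaw": 0.0,"dx": 0,"dy": 0,"dz": -1,"wx": 0,"wy": 0,"wz": 0},{"jaw": 0.0,"dx": 0,"dy": 0,"dz": -1,"wx": 0,"wy": 0,"wz": 0},{"jaw": 0.0,"dx": 0,"dy": 0,"dz": -1,"wx": 0,"wy": 0,"wz": 0}]'

```text
time: 27.3
tool_pos: [600.1, 14.7, 257.4]
tcp_rot: [-180.0, 0.1, -0.0]
ft_force: [0.0, -0.6, -0.2]
finger_gap: 85.5
```

```bash
python3 look.py w17
python3 - <<'E'
from h import *
delta([599.8,15,287],[180,0,0])
snap('scene','s17')
a=cv2.imread('pics/s17.png')[150:250,285:385];cv2.imwrite('pics/s17c.png',cv2.resize(a,None,fx=6,fy=6,interpolation=cv2.INTER_CUBIC))
E
```

```text
[600.08  14.68 257.39] [-180.      0.05   -0.05] 27.3
d [ -0.4  -0.3 -29.5] w [-0.  0. -0.] | at [600.1  14.7 257.5] [-180.      0.04   -0.04] F [ 0.3  0.9 -0.2] gap 85.3 t 27.35
```

View pics/w17.png

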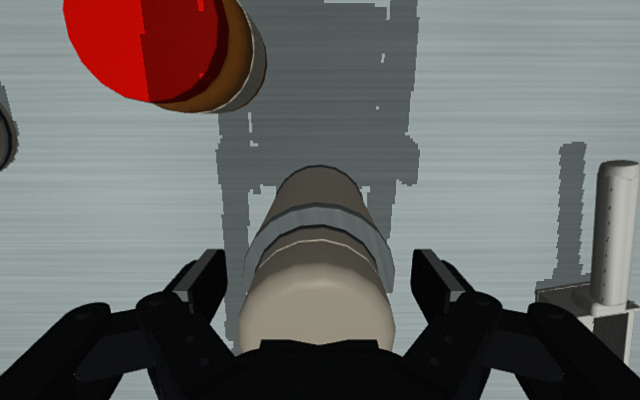

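View pics/s17c.png

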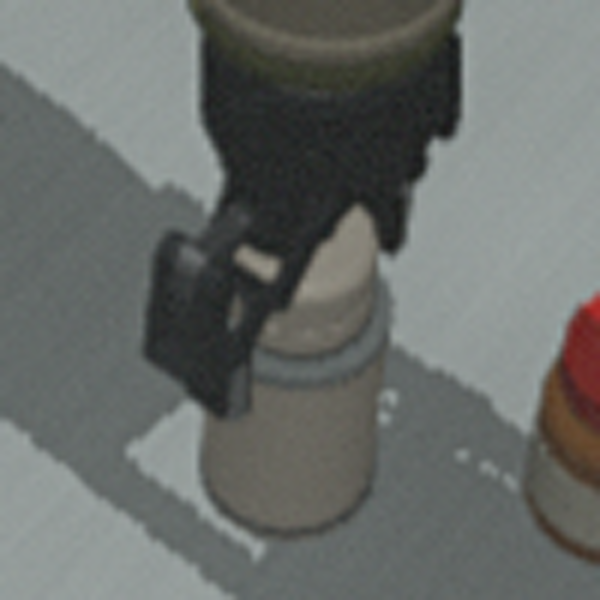

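The inner lid is seated flush on the rim all round, with no rim visible beyond the flange at row 207. Rising to the cover's grip height and closing gently.

Call:
arm_command --plan '[{"jaw": 0.0,"dx": 0,"dy": 0,"dz": -10,"wx": 0,"wy": 0,"wz": 0},{"jaw": 0.0,"dx": 0,"dy": 0,"dz": -20,"wx": 0,"wy": 0,"wz": 0},{"jaw": 0.0,"dx": 0,"dy": 0,"dz": -29.5,"wx": 0,"wy": 0,"wz": 0},{"jaw": 0.0,"dx": 0,"dy": 0,"dz": -29.5,"wx": 0,"wy": 0,"wz": 0},{"jaw": 0.0,"dx": 0,"dy": 0,"dz": -29.5,"wx": 0,"wy": 0,"wz": 0},{"jaw": 0.0,"dx": 0,"dy": 0,"dz": -29.5,"wx": 0,"wy": 0,"wz": 0}]' --squeeze 30

```text
time: 28.0
tool_pos: [600.0, 14.8, 286.9]
tcp_rot: [-180.0, 0.0, -0.0]
ft_force: [0.8, -0.2, -1.0]
finger_gap: 85.3
```

```bash
python3 look.py w18
python3 - <<'E'
from h import *
delta([600,15,287],[180,0,0])
import pickle
s,o=pickle.load(open('w18.pkl','rb'))
for y in (13,15,17): print(y,[proj(s,[599,y+k*26,140])[0].round(1) for k in (1,-1)],[proj(s,[599,y+k*33,108])[0].round(1) for k in (1,-1)])
a=cv2.imread('pics/w18.png')[180:350,220:420];cv2.imwrite('pics/w18c.png',cv2.resize(a,None,fx=4,fy=3.5,interpolation=cv2.INTER_CUBIC))
E
```

```text
[600.04  14.75 286.92] [-179.99    0.05   -0.04] 28.0
d [ 0.  -0.2 -0.3] w [-0.  0. -0.] | at [600.   14.8 286.7] [-179.99    0.07   -0.04] F [-0.2 -0.2 -0.2] gap 85.3 t 28.05
13 [np.float64(261.3), np.float64(385.5)] [np.float64(258.8), np.float64(386.2)]
15 [np.float64(256.5), np.float64(380.7)] [np.float64(254.9), np.float64(382.4)]
17 [np.float64(251.7), np.float64(375.9)] [np.float64(251.1), np.float64(378.5)]
```

View pics/w18c.png

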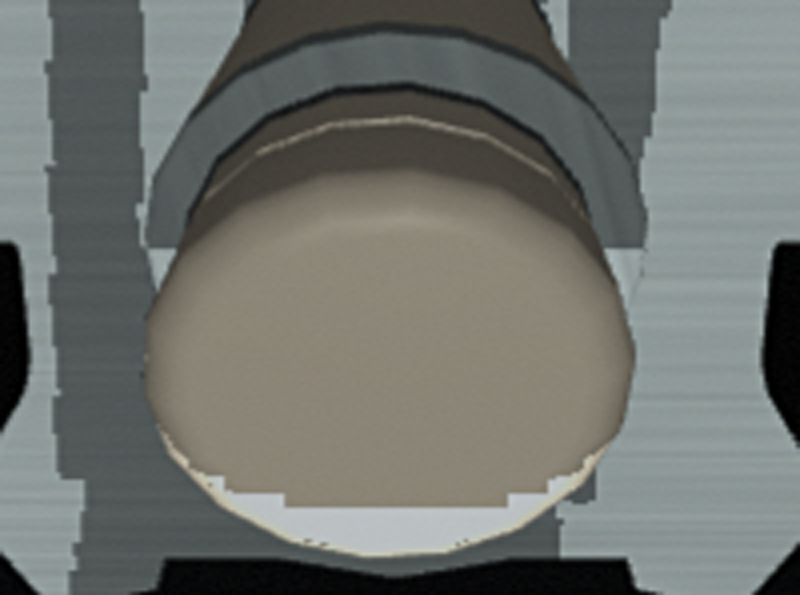

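Cover centred at column 317.5, within 0.7 mm of the jaw centre. Closing on it.

Call:
arm_command --plan '[{"jaw": 0.1,"dx": 0,"dy": -0.4,"dz": 0,"wx": 0,"wy": 0,"wz": 0},{"jaw": 0.2,"dx": 0,"dy": -0.4,"dz": 0,"wx": 0,"wy": 0,"wz": 0},{"jaw": 0.3,"dx": 0,"dy": -0.4,"dz": 0,"wx": 0,"wy": 0,"wz": 0},{"jaw": 0.35,"dx": 0,"dy": -0.4,"dz": 0,"wx": 0,"wy": 0,"wz": 0},{"jaw": 0.4,"dx": 0,"dy": -0.4,"dz": 0,"wx": 0,"wy": 0,"wz": 0},{"jaw": 0.5,"dx": 0,"dy": -0.4,"dz": 0,"wx": 0,"wy": 0,"wz": 0},{"jaw": 0.6,"dx": 0,"dy": -0.4,"dz": 0,"wx": 0,"wy": 0,"wz": 0},{"jaw": 0.6,"dx": 0,"dy": -0.4,"dz": 0,"wx": 0,"wy": 0,"wz": 0},{"jaw": 0.6,"dx": 0,"dy": -0.4,"dz": 0,"wx": 0,"wy": 0,"wz": 0}]' --squeeze 30

```text
time: 28.95
tool_pos: [600.3, 15.2, 287.4]
tcp_rot: [-180.0, 0.0, -0.0]
ft_force: [-0.2, 0.8, 2.5]
finger_gap: 51.2
```

```bash
python3 look.py w19
python3 - <<'E'
from h import *
print(sense()['wrist_torque']);delta([600,15,287],[180,0,0])
E
```

```text
[600.27  15.15 287.38] [-179.99    0.     -0.04] 28.95
[ 0.05  0.04 -0.01]
d [-0.3  0.1  0.4] w [-0.  0. -0.] | at [600.3  15.1 287.4] [-179.99    0.     -0.04] F [-0.2 -0.5  1.8] gap 51.4 t 29.0
```

View pics/w19.png

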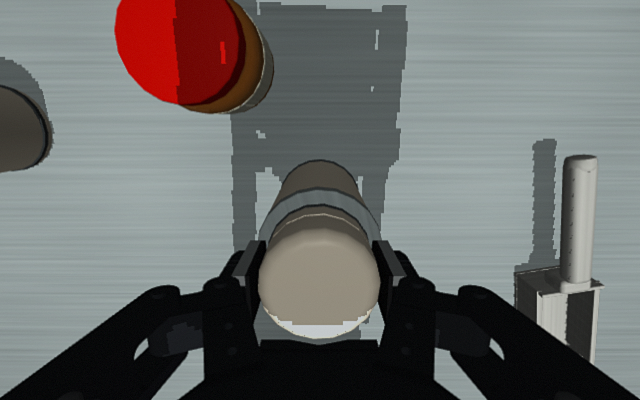

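The pads hold the cover (gap 51) at about (318,275), and the inner lid below is unmoved. Lifting straight up slowly.

Call:
arm_command --plan '[{"jaw": 0.6,"dx": 0,"dy": 0,"dz": -1,"wx": 0,"wy": 0,"wz": 0},{"jaw": 0.6,"dx": 0,"dy": 0,"dz": -2,"wx": 0,"wy": 0,"wz": 0},{"jaw": 0.6,"dx": 0,"dy": 0,"dz": -4,"wx": 0,"wy": 0,"wz": 0},{"jaw": 0.6,"dx": 0,"dy": 0,"dz": -6,"wx": 0,"wy": 0,"wz": 0},{"jaw": 0.6,"dx": 0,"dy": 0,"dz": -8,"wx": 0,"wy": 0,"wz": 0},{"jaw": 0.6,"dx": 0,"dy": 0,"dz": -10,"wx": 0,"wy": 0,"wz": 0},{"jaw": 0.6,"dx": 0,"dy": 0,"dz": -12,"wx": 0,"wy": 0,"wz": 0},{"jaw": 0.6,"dx": 0,"dy": 0,"dz": -14,"wx": 0,"wy": 0,"wz": 0},{"jaw": 0.6,"dx": 0,"dy": 0,"dz": -16,"wx": 0,"wy": 0,"wz": 0},{"jaw": 0.6,"dx": 0,"dy": 0,"dz": -18,"wx": 0,"wy": 0,"wz": 0},{"jaw": 0.6,"dx": 0,"dy": 0,"dz": -20,"wx": 0,"wy": 0,"wz": 0}]'

```text
time: 30.1
tool_pos: [600.2, 15.1, 307.4]
tcp_rot: [-180.0, 0.0, -0.0]
ft_force: [1.1, -0.2, -0.8]
finger_gap: 51.0
```

```bash
python3 look.py w20
python3 - <<'E'
from h import *
delta([600,15,287],[180,0,0])
snap('scene','s20')
a=cv2.imread('pics/s20.png')[140:240,285:385];cv2.imwrite('pics/s20c.png',cv2.resize(a,None,fx=6,fy=6,interpolation=cv2.INTER_CUBIC))
E
```

```text
[600.21  15.13 307.38] [-179.99    0.02   -0.04] 30.1
d [-0.3  0.1 20.8] w [-0. -0. -0.] | at [600.3  15.1 307.8] [-179.99   -0.01   -0.04] F [ 0.6  0.2 -0.1] gap 51.2 t 30.15
```

View pics/w20.png

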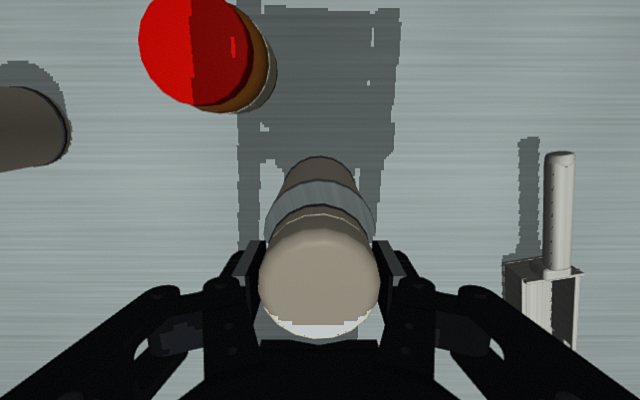

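View pics/s20c.png

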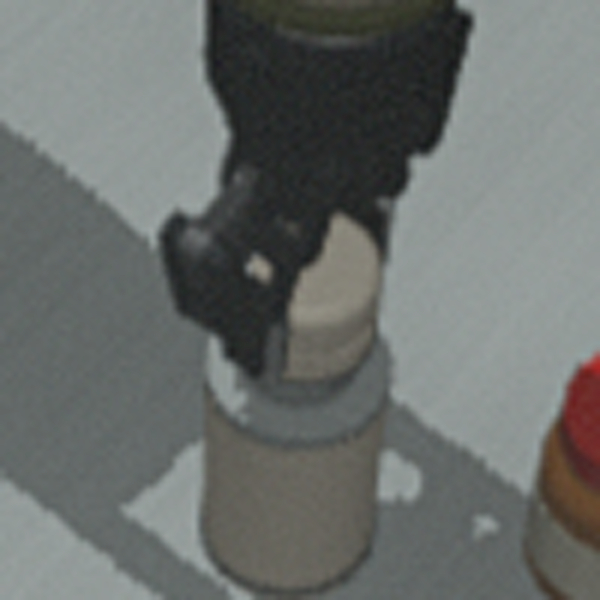

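The cover is parting from the flange while the inner lid stays on the tin, at crop (295,400). Raising to about 90 mm.

Call:
arm_command --plan '[{"jaw": 0.6,"dx": 0,"dy": 0,"dz": -5,"wx": 0,"wy": 0,"wz": 0},{"jaw": 0.6,"dx": 0,"dy": 0,"dz": -12,"wx": 0,"wy": 0,"wz": 0},{"jaw": 0.6,"dx": 0,"dy": 0,"dz": -22,"wx": 0,"wy": 0,"wz": 0},{"jaw": 0.6,"dx": 0,"dy": 0,"dz": -34,"wx": 0,"wy": 0,"wz": 0},{"jaw": 0.6,"dx": 0,"dy": 0,"dz": -46,"wx": 0,"wy": 0,"wz": 0},{"jaw": 0.6,"dx": 0,"dy": 0,"dz": -57,"wx": 0,"wy": 0,"wz": 0},{"jaw": 0.6,"dx": 0,"dy": 0,"dz": -65,"wx": 0,"wy": 0,"wz": 0},{"jaw": 0.6,"dx": -0.3,"dy": 0,"dz": -70,"wx": 0,"wy": 0,"wz": 0},{"jaw": 0.6,"dx": -0.3,"dy": 0,"dz": -70,"wx": 0,"wy": 0,"wz": 0},{"jaw": 0.6,"dx": -0.3,"dy": 0,"dz": -70,"wx": 0,"wy": 0,"wz": 0},{"jaw": 0.6,"dx": -0.3,"dy": 0,"dz": -70,"wx": 0,"wy": 0,"wz": 0}]'

```text
time: 31.3
tool_pos: [599.7, 15.2, 376.3]
tcp_rot: [-180.0, 0.1, -0.0]
ft_force: [-0.6, -0.1, -1.7]
finger_gap: 51.4
```

```bash
python3 look.py w21
python3 - <<'E'
from h import *
delta([600,15,377],[180,0,0])
c=snap('scene','s21')
pp('scene','cover_grip');pp('scene','lid_flange');print(proj(c,[599,15,132+90]),proj(c,[599,15,104]))
a=cv2.imread('pics/s21.png')[130:330,190:430];cv2.imwrite('pics/s21c.png',cv2.resize(a,None,fx=3.2,fy=3,interpolation=cv2.INTER_CUBIC))
E
```

```text
[599.72  15.16 376.35] [-179.99    0.1    -0.04] 31.3
d [ 0.3  0.1 -0.6] w [-0.  0. -0.] | at [599.7  15.1 376.4] [-179.99    0.1    -0.05] F [-0.3 -0.1 -0. ] gap 51.1 t 31.35
scene cover_grip [([336.3, 164.9], 0.74)]
scene lid_flange [([331.6, 201.7], 0.65)]
[337.11 164.81] [334.38 200.91]
```

View pics/w21.png

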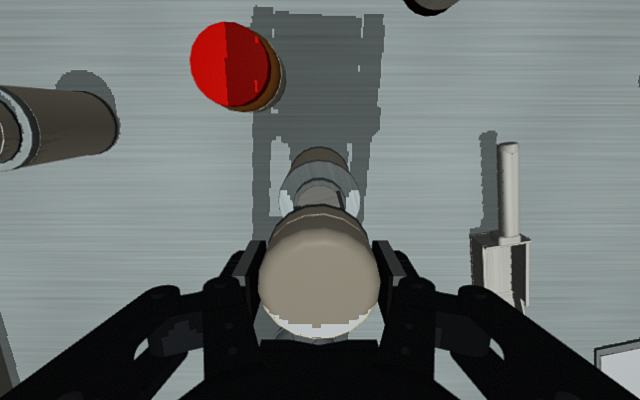

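View pics/s21c.png

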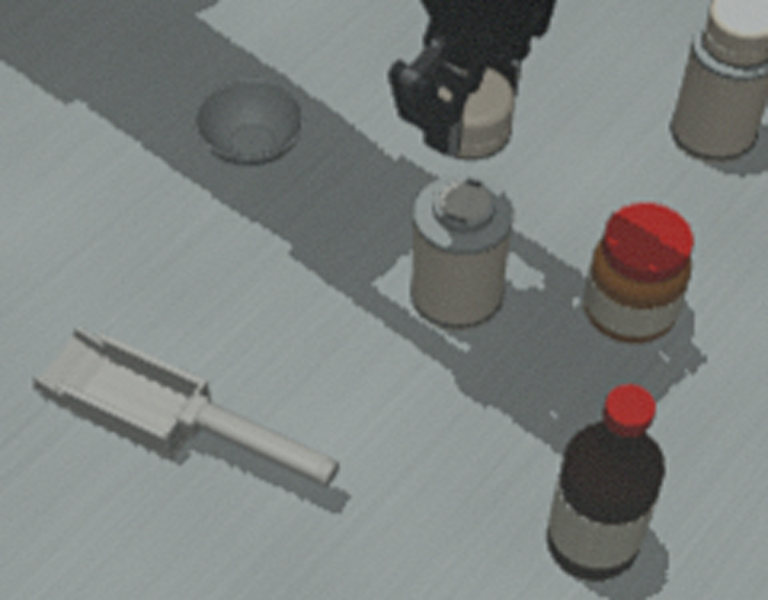

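The inner lid sits level on the tin at crop (462,215), and the cover is held level straight above it. The scoop is empty and flat, and the bystanders are standing. Handing in.

```bash
python3 - <<'E'
from h import *
print(hand_in()); st=sense(); print(st['time'],st['tool_pos'],st['finger_gap'])
E
```

```text
the job is handed in; nothing more can be done
None
the job is handed in; nothing more can be done
```

The job is done and handed in at about 31 s on the robot's clock. All six lumps went into the tin and the empty scoop was laid flat where it had stood. The nested lids were lowered until the inner lid seated, and then the cover alone was lifted.

**Last checks:**
- **Lumps:** the wrist picture shows five in the tin plus the edge of a sixth under one of them. None are on the bench or left in the scoop.
- **Inner lid:** it reached the predicted seating height with about 14 N of contact, and it looked flush on the rim all round both before and after the cover came off. From about 4 mm above home there was a soft rub of 2 to 9 N, probably the fingertips against the tin wall, so part of that contact may not be the lid seating.
- **Cover:** held level (tilt about 0.1°) with a 51 mm grip gap, about 90 mm above where it had sat and straight over the tin. The scene camera saw it within about 1 pixel of where it should be.
- **Bystanders:** the last pictures show none of them moved.

**Disagreements and failures:**
- The first arm call was refused because its rows left out some keys. It was resent complete and nothing had moved.
- The networks sometimes mislabelled things or found nothing. The recognised tin mouth in the scene view was about 2.5 pixels off, so I aligned the lids using fits in the wrist pictures instead.
- Estimates of the scoop grip along the handle differed by about 5 to 15 mm, which did not affect the pour.

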